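# Load spare temples into the ultrasonic cleaner

### The job

Get the drained ultrasonic cleaner ready for the next wash: lift its lid off by the knob and set it flat on the middle of the rubber mat. Then work every spectacle temple out of the dispenser through its slot, easing the bent ear end over the sill, and put them all in the cleaner basket. Finally put the lid back on the cleaner, fully seated, without disturbing the other things on the bench.

Things in the scene. Friction and masses are not known exactly. Their poses are not given: they have to be found in the camera images.
- dispenser: stock dispenser for spectacle temples, fixed: covered box 130 mm deep (x), 284 wide (y), 94 high; white base, clear roof, sides and back, grey front wall 5 mm thick. Origin: centre of underside; front faces -x, its outer face at x = -65 mm. Five lanes along x at y = -108, -54, 0, 54, 108 mm, each with one temple or none: 18 mm wide between clear walls, floor at z = 37 mm, roof underside at z = 89.
- slots (a point): point on the middle of the dispenser front wall, outer face, 60 mm above the bench, axes as the dispenser. The wall has an upright slot at each lane: 16 mm wide, from a sill at z = 60 mm (23 above the lane floor) up to z = 88 mm above the bench, closed at the top. Temples come out only through these.
- cleaner: ultrasonic cleaner, drained, fixed: white body 250 mm (x) x 180 mm (y) x 125 mm high, control panel on its -x face. Origin: centre of the underside. Rim at z = 125 mm; inside, a rectangular steel basket well 200 mm (x) x 130 mm (y), upright sides, floor at z = 70 mm (55 below the rim).
- lid: loose lid of the cleaner, about 0.3 kg: steel plate 226 (x) x 156 (y) x 6 mm. Origin: centre of the plate underside, which lies on the rim when on (125 mm above the cleaner origin, axes along the cleaner axes, either way round). Under it a plug 188 x 118 x 10 mm deep enters the well with 6 mm play all round. On the mat it stands on the plug, origin 12 mm above the bench.
- lid_knob (a point): centre of the black lid knob, a rounded block 40 mm (x of the lid) x 26 mm (y) x 22 mm tall, 32 mm above the lid origin, on a thin stem, 15 mm free between plate and knob
- mat: black rubber mat, fixed, flat on the bench, 260 mm (x) x 190 mm (y) x 2 mm. Origin: centre of the underside.
- temple_red: red spectacle temple (side arm), 25 g, rigid, 8 mm thick (y). Straight bar 110 mm (x) x 12 mm high (z), origin at its centre, hinge end at x = -55 mm. From x = 52 mm, z = 0 a tail 44 mm long, 9 mm high, bends down 35 degrees towards +x; its tip reaches x = 90, z = -29 mm. Lies in any lane, hinge end out of the slot. May be absent (None from the start), like the other temples.
- temple_blue: blue temple, same shape as the red one. How temples lie in the dispenser: on edge, bar level on the sill, axes as the dispenser, tail hooked down behind the sill with its tip on the lane floor, 36 to 47 mm of the bar sticking out of the wall. A level pull catches the tail behind the sill.
- temple_green: green temple, same shape as the red one. To get a temple out, raise it off the sill and draw it out, and as the bend reaches the slot tilt it (hinge end down, tail up) or let it climb with the tail.
- temple_amber: orange temple, same shape as the red one
- temple_black: black temple, same shape as the red one
- spray: bystander: white lens-spray bottle, blue cap, 38 mm diameter, 120 mm tall; origin under its centre
- screw_jar: bystander: small glass jar of screws, black cap, 48 mm diameter, 50 mm tall; origin under its centre
- case: bystander: blue spectacle case, 65 x 165 x 50 mm; origin under its centre
- screwdriver: bystander: screwdriver with black handle lying on the bench, 150 mm long, along its x
- pliers: bystander: steel pliers with grey handles lying flat, 120 mm long along its x, 12 mm thick
- block_tray: bystander: open blue tray of lens blocks, 150 x 110 x 35 mm; origin under its centre
- pad_box: bystander: cardboard box of blocking pads, 90 x 130 x 70 mm; origin under its centre

How it is judged:
By the outcome, as a careful person would: the job done as asked, in the order asked, and still so for the second after the job is handed in, with the robot touching nothing.
Of temple_red, temple_blue, temple_green, temple_amber, temple_black only 3 to 5 are there at a start; the rules pass over those that are not, and their reading is None.
At some moment in a run one of lid may be knocked a few centimetres aside while the robot is not near it.
Once in a run the grip may slacken for a moment while it holds something.
It also fails if it takes over 210 s, if anything falls off the work surface, if the arm or the gripper's body presses on something with over 40 N, if the wrist force passes 120 N, or if a joint passes its speed limit or range.

### The arm

A 6-joint arm with a two-finger parallel gripper is mounted at the origin on the work surface. World frame = base frame: x ahead of the robot, y to its left, z up, the work surface at z = 0. Lengths are in mm, angles in rad, forces in N, time in s.
With the tool pointing down it reaches from about 250 to 775 mm from the base axis. Payload 4 kg.
Tool frame: the origin (TCP) lies on the centre line of the jaws, within the pads' length; the fingertips stand arm.tcp_to_tips ahead of it and the grasp point (between the pads) lies 6 mm ahead of it (arm.tcp_to_tips is the distance from the TCP to the fingertips, in mm); x points along the fingers, y is the direction in which the jaws open and shut, and the axes are right-handed (so a half turn about x gives the same grasp; the last joint's range is limited). The gripper opens to 85 mm and grips with 20 to 120 N. Pads are 22 mm wide; open, the fingers measure 114 mm over their backs; the gripper's body (76 mm by 85 mm) begins 54 mm behind the grasp point. The pads swing forward as they close: fully open they stand 13 mm farther back than shut.
Start: joints at [1.021, 0.087, 1.371, -0, 1.684, -0.103], TCP at [237.655, 496.02, 256.341] pointing down, gripper open.
Joint ranges: [-3.1, 3.1], [-0.76, 2.03], [0.27, 2.55], [-1.08, 4.22], [0.17, 2.65], [-2.57, 2.57]. Speed limits (rad/s): [2.79, 2.79, 3.14, 3.14, 3.14, 3.14].

### API

Orientations are given as a 3x3 rotation matrix whose columns are the frame's x, y, z axes.
In Python, from plant import arm gives the robot as it stands.
- The arm moves only by the shell command python3 -m pendant 'ROWS' [FORCE]. ROWS is JSON, a list of rows, each a list of 3 entries, a list of its own where there are three numbers: the shift along the tool's x, y, z in units of 0.02 m (1.0 is 0.02 m), then the turn about the tool's x in units of 4 degrees (1.0 is 4 degrees), then the closure, from -1 (fully open) to 1 (shut). In form: [[[x, y, z], roll, gripper], ...]. A call has 1 to 8 rows; each row shifts and turns the commanded pose from where the row before left it, along the tool's axes as they then stand; what a row does not reach is not made up. A row lasts 1/12 s, in which the tool goes at most 41.7 mm and 7.16 degrees, less where a joint would pass 70% of its speed; a pose out of reach is approached as far as the arm can. A call with a number of a shift or a turn outside -1 to 1 is refused whole. A call with a gripper value outside its range is refused whole. The fingers move at their own pace and stop on an object; FORCE is the grip in N (left out, the last holds). Time passes only in rows, so rows that do not move let the fingers close. It gives the time, the measured TCP pose, the force and the opening at its end, in the units of the state.
- arm.sense(): the state, without advancing time (a new reading comes with each control period).
- arm.grab_frame(name): name is "side" or "top"; returns a dict with "img" (480x640x3 uint8, red, green, blue), "depth" (480x640 float32, mm along the optical axis (not along the pixel's ray), 0 where there is no reading), "fov_y" (degrees; the focal length in pixels is half the picture's height over the tangent of half this angle, whatever the lens; pixels are square), "cx", "cy" (the principal point, pixels), "k1" (the pictures are not rectified: a ray, as slopes to the right and down, at radius r is drawn at 1 + k1 r^2 times it, then the intrinsics apply), "extrinsics" (4x4, takes a point from world to camera coordinates). Camera axes: x right, y up, looking along -z (the intrinsics and any distortion apply to the point x, -y, -z); pixel columns grow to the right and rows downward; lengths in mm; the calibration is good to about 2 mm. A picture is of the moment at which its call begins.
- arm.close_job(): hands the job in, once; it reports no verdict.
The state is a dict: "time": time; "joint_positions": joint angles; "qvel": joint speeds; "joint_efforts": joint torques, N m; "eef_pos": TCP position; "ee_rot": TCP orientation; "wrist_force": force on the tool from outside, world axes, zero at the start; "torque": the same for the moment, N m; "width": finger opening in mm.
Only numpy, scipy, OpenCV 4.12 (cv2) and the standard library are available. Lean on these libraries where they do the work, as an engineer would, in place of code of your own. Each camera call takes 0.05 s, during which the arm holds its last target.

## Working session

There is one attempt and no reset: what is moved stays moved. The work goes in short steps, Python scripts to look and compute and a shell command to move; the robot and the scene stay as the last step left them, time stands still between calls to the robot, and variables do not carry over. Pictures are saved under pics/ and viewed, and the job is handed in when it is done.

```bash
ls; mkdir -p pics; python3 - <<'E'
from plant import arm
import cv2
s=arm.sense(); print(s, arm.tcp_to_tips)
for n in("top","side"):
    f=arm.grab_frame(n); cv2.imwrite(f"pics/{n}0.png",f["img"][:,:,::-1]); print(n,f["fov_y"],f["cx"],f["cy"],f["k1"],f["extrinsics"])
E
```

```text
pics
{'time': 0.0, 'joint_positions': array([ 1.02089808e+00,  8.79515719e-02,  1.37226835e+00,  3.05640002e-05,
        1.68357066e+00, -1.03115856e-01]), 'qvel': array([ 0.00135869,  0.00163697, -0.00016748,  0.00079115, -0.00140749,
        0.00038559]), 'joint_efforts': array([-1.97035365e-04, -3.51859725e+01, -3.13278365e+01, -3.25087940e-04,
        1.07103985e-02, -2.51308802e-05]), 'eef_pos': array([237.41084295, 495.63731199, 255.13377191]), 'ee_rot': array([[-1.17452860e-03,  4.32061645e-01,  9.01843310e-01],
       [-1.85802939e-03,  9.01841432e-01, -4.32063166e-01],
       [-9.99997584e-01, -2.18312192e-03, -2.56455319e-04]]), 'wrist_force': array([-0.79161346,  0.01679349,  0.32811946]), 'torque': array([-5.15822338e-02,  1.67060446e-02, -6.60355466e-05]), 'width': 85.38027432285963} 25.0
top 54.543435963141576 317.4044792470516 236.23996593231533 -0.10875762923960568 [[ 3.66992725e-02 -9.99310446e-01 -5.63882071e-03 -1.09600942e+02]
 [ 9.69717873e-01  3.42480070e-02  2.41814640e-01 -5.70105504e+02]
 [-2.41454778e-01 -1.43424866e-02  9.70306077e-01 -1.27758321e+03]
 [ 0.00000000e+00  0.00000000e+00  0.00000000e+00  1.00000000e+00]]
side 48.673232703285265 317.8724749628234 236.43928688530158 0.03190797592014077 [[ 9.62461235e-01 -2.71174747e-01  1.15164105e-02 -5.75633223e+02]
 [ 2.01859001e-01  7.43518421e-01  6.37521216e-01 -1.03203213e+02]
 [-1.81442318e-01 -6.11264766e-01  7.70346721e-01 -1.23671538e+03]
 [ 0.00000000e+00  0.00000000e+00  0.00000000e+00  1.00000000e+00]]
```

View pics/top0.png

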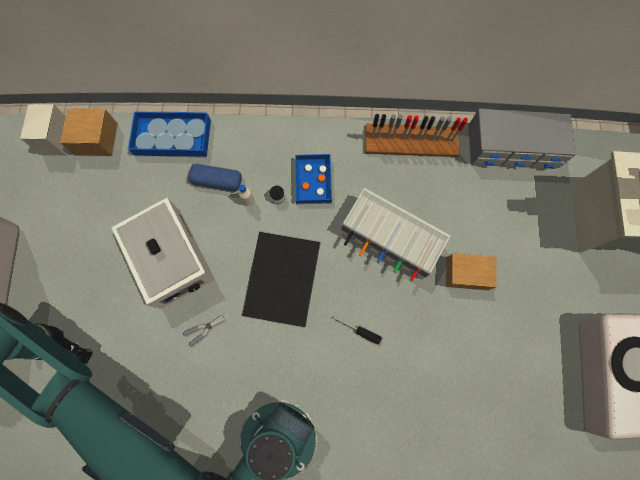

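View pics/side0.png

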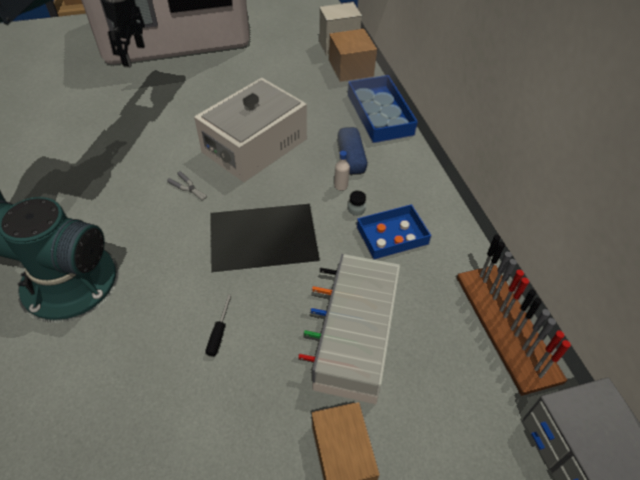

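```bash
cat > h.py <<'E'
import numpy as np,cv2
from plant import arm
def grab(n,save=None):
    f=arm.grab_frame(n); f['n']=n
    if save: cv2.imwrite(f"pics/{save}.png",f["img"][:,:,::-1])
    H=f["img"].shape[0]; F=H/2/np.tan(np.radians(f["fov_y"]/2)); f['F']=F
    f['K']=np.array([[F,0,f['cx']],[0,F,f['cy']],[0,0,1.]]); f['D']=np.array([f['k1'],0,0,0.])
    f['hsv']=cv2.cvtColor(f['img'],cv2.COLOR_RGB2HSV)
    return f
def slopes(f,uv):
    return cv2.undistortPoints(np.array(uv,float).reshape(-1,1,2),f['K'],f['D']).reshape(-1,2)
def ray(f,uv):
    s=slopes(f,uv); d=np.c_[s[:,0],-s[:,1],-np.ones(len(s))]
    E=f['extrinsics']; R=E[:3,:3]; return -R.T@E[:3,3], d@R
def onz(f,uv,z):
    c,d=ray(f,uv); t=(z-c[2])/d[:,2]; return c+t[:,None]*d
def bydepth(f,uv):
    c,d=ray(f,uv); uv=np.array(uv).reshape(-1,2); z=f['depth'][uv[:,1].round().astype(int),uv[:,0].round().astype(int)]
    return c+z[:,None]*d   # d has unit depth
def proj(f,P):
    E=f['extrinsics']; p=np.atleast_2d(P)@E[:3,:3].T+E[:3,3]
    p=p*[1,-1,-1]
    return cv2.projectPoints(p,np.zeros(3),np.zeros(3),f['K'],f['D'])[0].reshape(-1,2)
def blobs(m,amin=20):
    n,l,st,c=cv2.connectedComponentsWithStats(m.astype(np.uint8)); 
    return [(c[i],st[i],l==i) for i in range(1,n) if st[i][4]>=amin]
def tri(f,uv,g,uw):
    c1,d1=ray(f,uv);c2,d2=ray(g,uw);d1=d1[0];d2=d2[0]
    A=np.c_[d1,-d2];t=np.linalg.lstsq(A,c2-c1,rcond=None)[0]
    a=c1+t[0]*d1;b=c2+t[1]*d2; return (a+b)/2,np.linalg.norm(a-b)
E
python3 - <<'E'
from h import *
np.set_printoptions(precision=1,suppress=True)
for n in("top","side"):
    f=grab(n); h=f['hsv'].astype(int); b=f['img'].astype(int).sum(2)
    H,S,V=h[...,0],h[...,1],h[...,2]
    print(n)
    roi=np.zeros(H.shape,bool)
    if n=="top": roi[180:300,330:460]=1
    else: roi[250:400,280:345]=1
    for nm,m in dict(red=((H<5)|(H>172))&(S>130),amber=(H>8)&(H<22)&(S>150),blue=(H>100)&(H<125)&(S>120),green=(H>45)&(H<85)&(S>110),black=(V<50)).items():
        for c,st,mm in blobs(m&roi,12):
            ys,xs=np.where(mm); P=bydepth(f,np.c_[xs,ys]); print(nm,c,st,np.median(P,0), 'on66',onz(f,c,66)[0])
    # mat, knob
    for nm,m,z in (('mat',V<50,2),('knob',V<60,168)):
        r=np.zeros(H.shape,bool)
        if nm=='mat':
            if n=='top': r[225:335,235:330]=1
            else: r[195:280,200:330]=1
        else:
            if n=='top': r[225:260,130:175]=1
            else: r[88:112,235:265]=1
        for c,st,mm in blobs(m&r,40):
            print(nm,c,st,onz(f,c,z)[0])
            cn=max(cv2.findContours(mm.astype(np.uint8),0,2)[0],key=cv2.contourArea)
            q=cv2.boxPoints(cv2.minAreaRect(onz(f,cn.reshape(-1,2),z)[:,:2].astype(np.float32))); print(q, np.linalg.norm(q-np.roll(q,1,0),axis=1)); 
            ys,xs=np.where(mm); print(np.median(bydepth(f,np.c_[xs,ys]),0))
E
python3 - <<'E'
import cv2
a=cv2.imread('pics/top0.png'); 
cv2.imwrite('pics/top0c.png',cv2.resize(a[180:310,100:230],None,fx=4.5,fy=4.5,interpolation=2))
cv2.imwrite('pics/top0d.png',cv2.resize(a[180:310,330:460],None,fx=4.5,fy=4.5,interpolation=2))
a=cv2.imread('pics/side0.png'); cv2.imwrite('pics/side0c.png',cv2.resize(a[70:190,180:320],None,fx=5,fy=5,interpolation=2))
E
```

```text
top
red [414.1 274. ] [410 268   9  13  46] [ 473.6 -368.5   71.8] on66 [ 473.3 -369.1   66. ]
amber [364.  247.4] [359 240  11  16  51] [ 545.6 -224.1   71.6] on66 [ 546.1 -224.6   66. ]
amber [455.9 268.4] [452 254   8  31 135] [ 491.8 -489.7   70.3] on66 [ 493.4 -490.8   66. ]
blue [330.4 191.2] [330 180   2  23  39] [ 729.9 -122.6   24.8] on66 [ 714.  -122.6   66. ]
blue [381.1 255.6] [377 250   9  12  40] [ 524.3 -274.5   71.3] on66 [ 523.9 -274.    66. ]
green [397.7 264.9] [394 259   8  13  42] [ 499.3 -323.1   71. ] on66 [ 498.1 -322.1   66. ]
black [343.8 227.9] [342 226   5   5  13] [ 600.3 -165.3   71.6] on66 [ 602.3 -165.1   66. ]
black [352.4 236.4] [344 230  21  15  75] [ 576.5 -183.7   71.4] on66 [ 577.7 -190.4   66. ]
black [375.7 246.4] [369 243  13   8  30] [ 550.  -259.4   67.9] on66 [ 550.2 -258.5   66. ]
black [392.  255.6] [385 253  13   7  29] [ 524.5 -307.    66.6] on66 [ 524.8 -305.5   66. ]
black [408.8 265. ] [403 262  12   7  29] [ 497.  -352.8   71.2] on66 [ 498.8 -354.    66. ]
black [423.3 273.2] [419 271   9   5  19] [ 475.5 -393.8   67.6] on66 [ 476.4
[... 542 characters left out ...]
e [318.6 311.5] [311 308  16   8  68] [ 521.7 -274.2   71.1] on66 [ 522.4 -271.5   66. ]
green [312.3 334. ] [304 331  17   7  76] [ 494.7 -322.2   71.4] on66 [ 495.6 -319.2   66. ]
black [297.6 255.8] [280 250  39  15 478] [525.9 -69.9   2.6] on66 [ 516.3 -117.4   66. ]
black [328.  270.9] [320 268  17   7  64] [ 570.4 -178.9   70.6] on66 [ 571.  -176.1   66. ]
mat [263.4 238.5] [ 212  205  107   66 5593] [458.6   5.6   2. ]
[[321.  -60.5]
 [573.3 -94.8]
 [598.3  89.3]
 [346.1 123.7]] [185.9 254.6 185.9 254.6]
[459.6   3.9   2.6]
knob [250.6 100.9] [244  94  14  15 144] [506.8 339.1 168. ]
[[483.5 312.5]
 [517.1 305.6]
 [529.4 365.2]
 [495.8 372.2]] [60.9 34.3 60.9 34.3]
[507.7 347.6 164.5]
```

View pics/top0c.png

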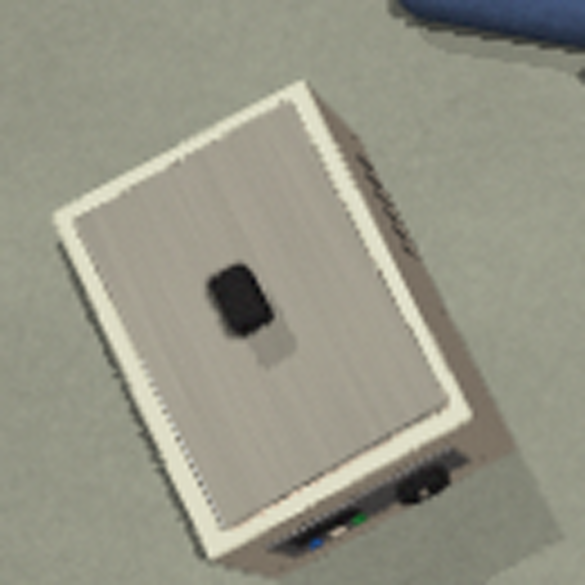

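View pics/top0d.png

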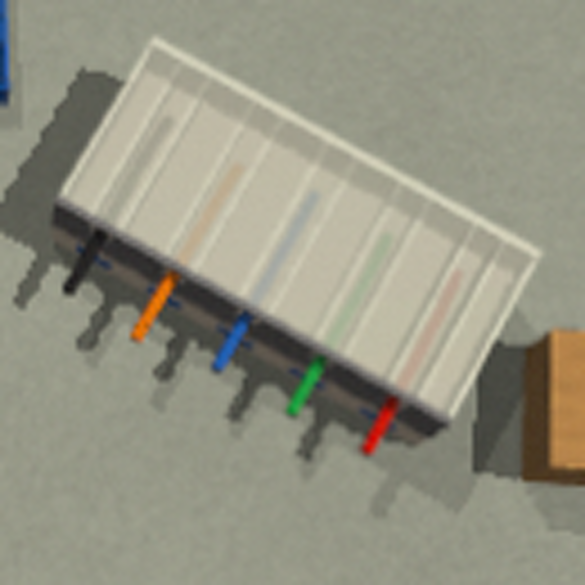

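View pics/side0c.png

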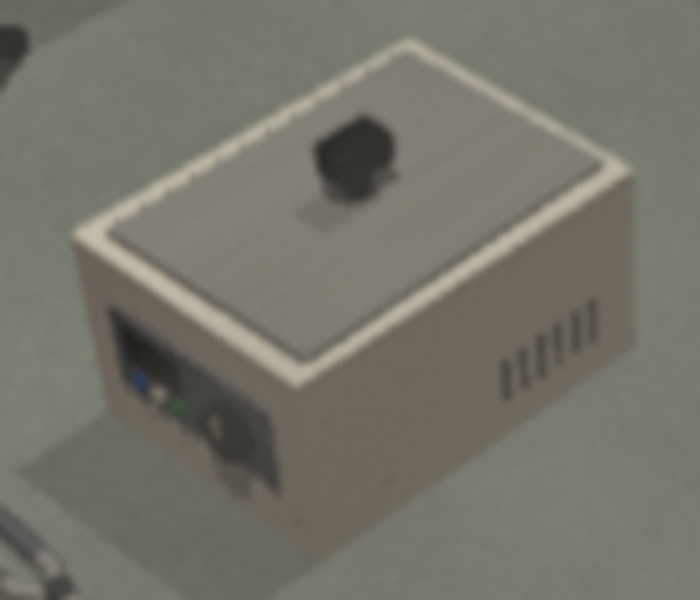

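```bash
python3 - <<'E'
from h import *
np.set_printoptions(precision=1,suppress=True)
f=grab("top")
q=np.array([[305,83],[470,412],[210,557],[55,213]])/4.5+[100,180]-.4
P=onz(f,q,125); print('rim',P,P.mean(0)); 
for i in range(4): d=P[(i+1)%4]-P[i]; print(np.linalg.norm(d),np.degrees(np.arctan2(d[1],d[0])))
q=np.array([[302,98],[450,405],[222,532],[77,220]])/4.5+[100,180]-.4
P=onz(f,q,131); print('lid',P,P.mean(0)); 
for i in range(4): d=P[(i+1)%4]-P[i]; print(np.linalg.norm(d),np.degrees(np.arctan2(d[1],d[0])))
q=np.array([[154,40],[541,253],[445,425],[60,202]])/4.5+[330,180]-.4
P=onz(f,q,94); print('disp',P,P.mean(0)); 
for i in range(4): d=P[(i+1)%4]-P[i]; print(np.linalg.norm(d),np.degrees(np.arctan2(d[1],d[0])))
# temple tips and wall crossing from crop
for nm,a,b in (('black',(68,290),(98,236)),('amber',(137,338),(172,277)),('blue',(217,368),(245,318)),('green',(291,412),(320,362)),('red',(367,451),(393,402))):
    Q=onz(f,np.array([a,b])/4.5+[330,180]-.4,72); d=Q[1]-Q[0]; print(nm,Q[0],Q[1],np.linalg.norm(d),np.degrees(np.arctan2(d[1],d[0])))
E
```

```text
rim [[657.6 344.8 125. ]
 [450.3 217.4 125. ]
 [354.9 369.7 125. ]
 [566.6 498.  125. ]] [507.3 357.5 125. ]
243.3605557028186 -148.43787335310054
179.7064607254913 122.06370024824052
247.5691481523903 31.234405254169662
178.3029504176183 -59.28347438358348
lid [[645.6 343.3 131. ]
 [453.1 228.5 131. ]
 [369.8 361.6 131. ]
 [561.  479.9 131. ]] [507.4 353.4 131. ]
224.14786785701705 -149.195804707989
157.04329757205142 122.05408485005572
224.82565961637238 31.740057494550804
160.7020525611269 -58.20538261930556
disp [[ 716.  -219.5   94. ]
 [ 582.2 -468.    94. ]
 [ 469.6 -404.1   94. ]
 [ 604.8 -161.    94. ]] [ 593.2 -313.2   94. ]
282.18926160435734 -118.29231941336612
129.47342255053286 150.42950983212472
278.1443904182138 60.92396305872203
125.64230876381706 -27.752927312421235
black [ 552.7 -168.4   72. ] [ 589.1 -186.9   72. ] 40.7717273338242 -26.979834539531463
amber [ 523. -213.   72.] [ 563.6 -234.8   72. ] 46.16540561007145 -28.237917669819737
blue [ 505.3 -264.1   72. ] [ 538.4 -281.8   72. ] 37.519414523578114 -28.151411382760326
green [ 478.6 -311.2   72. ] [ 511.4 -329.7   72. ] 37.693255663188864 -29.4833978062992
red [ 455.2 -359.3   72. ] [ 487.1 -376.2   72. ] 36.054594089023524 -27.88637420693001
```

```bash
cat > go.py <<'E'
import sys
from h import *
# usage: go.py x y z [jawdeg]  : grasp-point target
a=list(map(float,sys.argv[1:])); s=arm.sense(); R=s['ee_rot']; p=s['eef_pos']
cur=np.degrees(np.arctan2(R[1,1],R[0,1])); g=p+6*R[:,0]
ang=a[3] if len(a)>3 else cur
dr=(cur-ang+180)%360-180
t=np.radians(ang); y=np.array([np.cos(t),np.sin(t)]); z=np.array([np.sin(t),-np.cos(t)])
d=np.array(a[:3])-g
print(f"t={s['time']:.1f} grasp={g.round(1)} jaw={cur:.1f} w={s['width']:.1f} F={s['wrist_force'].round(1)} tilt={np.degrees(np.arccos(-R[2,0])):.2f}")
u=np.array([-d[2],d[:2]@y,d[:2]@z])/20
c=np.radians(cur); uc=np.array([-d[2],d[:2]@[np.cos(c),np.sin(c)],d[:2]@[np.sin(c),-np.cos(c)]])/20
print("roll units",round(dr/4,2),"shift AFTER roll",u.round(2),"shift BEFORE roll",uc.round(2),"mm",d.round(1))
E
python3 go.py 505.5 352.6 215 32
```

```text
t=0.2 grasp=[237.6 495.8 249.8] jaw=64.4 w=85.5 F=[ 1.1 -0.2 -0.8] tilt=0.06
roll units 8.1 shift AFTER roll [ 1.74  7.57 13.17] shift BEFORE roll [ 1.74 -0.67 15.18] mm [ 267.9 -143.2  -34.8]
```

```bash
python3 -m pendant '[[[0,0,0],1,-1],[[0,0,0],1,-1],[[0,0,0],1,-1],[[0,0,0],1,-1],[[0,0,0],1,-1],[[0,0,0],1,-1],[[0,0,0],1,-1],[[0,0,0],1,-1]]' 40
python3 -m pendant '[[[0,0.54,0.94],0,-1],[[0,0.54,0.94],0,-1],[[0,0.54,0.94],0,-1],[[0,0.54,0.94],0,-1],[[0,0.54,0.94],0,-1],[[0,0.54,0.94],0,-1],[[0,0.54,0.94],0,-1]]'
python3 -m pendant '[[[0,0.54,0.94],0,-1],[[0,0.54,0.94],0,-1],[[0,0.54,0.94],0,-1],[[0,0.54,0.94],0,-1],[[0,0.54,0.94],0,-1],[[0,0.54,0.94],0,-1],[[0,0.54,0.94],0,-1],[[0,0,0],0.1,-1]]'
python3 go.py 505.5 352.6 157 32
```

```text
time: 0.92
eef_pos: [237.6, 495.9, 256.1]
ee_rot: [[-0.0, 0.846, 0.533], [-0.0, 0.533, -0.846], [-1.0, -0.0, 0.0]]
wrist_force: [-0.6, -0.4, -0.2]
width: 85.3
time: 1.5
eef_pos: [372.8, 424.8, 256.2]
ee_rot: [[-0.0, 0.844, 0.536], [-0.0, 0.536, -0.844], [-1.0, -0.0, -0.0]]
wrist_force: [0.5, 0.0, -0.3]
width: 85.4
time: 2.17
eef_pos: [509.4, 352.4, 255.3]
ee_rot: [[0.001, 0.85, 0.526], [-0.002, 0.526, -0.85], [-1.0, -0.0, 0.002]]
wrist_force: [-0.6, -0.1, -1.1]
width: 85.3
t=2.2 grasp=[509.4 352.4 249.3] jaw=31.7 w=85.3 F=[-0.6 -0.1 -1.1] tilt=0.12
roll units -0.06 shift AFTER roll [ 4.62 -0.16 -0.11] shift BEFORE roll [ 4.62 -0.16 -0.11] mm [ -3.9   0.2 -92.3]
```

```bash
python3 -m pendant '[[[0.8,-0.16,-0.11],0,-1],[[0.8,0,0],0,-1],[[0.8,0,0],0,-1],[[0.7,0,0],0,-1],[[0.6,0,0],0,-1],[[0.5,0,0],0,-1],[[0.4,0,0],0,-1],[[0,0,0],0,-1]]'
python3 go.py 505.5 352.6 157 32
```

```text
time: 2.83
eef_pos: [501.4, 354.7, 162.1]
ee_rot: [[-0.003, 0.848, 0.53], [-0.002, 0.53, -0.848], [-1.0, -0.004, -0.0]]
wrist_force: [-0.7, 0.1, -1.1]
width: 85.3
t=2.8 grasp=[501.4 354.7 156.1] jaw=32.0 w=85.3 F=[-0.7  0.1 -1.1] tilt=0.21
roll units 0.0 shift AFTER roll [-0.04  0.12  0.2 ] shift BEFORE roll [-0.04  0.12  0.2 ] mm [ 4.1 -2.1  0.9]
```

```bash
python3 -m pendant '[[[0,0,0],0,1],[[0,0,0],0,1],[[0,0,0],0,1],[[0,0,0],0,1],[[0,0,0],0,1],[[0,0,0],0,1],[[0,0,0],0,1],[[0,0,0],0,1]]' 60
python3 go.py 505.5 352.6 157 32
```

```text
time: 3.5
eef_pos: [504.0, 355.9, 167.1]
ee_rot: [[0.006, 0.848, 0.53], [0.003, 0.53, -0.848], [-1.0, 0.007, 0.0]]
wrist_force: [2.5, 1.5, 4.9]
width: 39.2
t=3.5 grasp=[504.1 355.9 161.1] jaw=32.0 w=39.2 F=[2.5 1.5 4.9] tilt=0.38
roll units -0.0 shift AFTER roll [ 0.2  -0.03  0.18] shift BEFORE roll [ 0.2  -0.03  0.18] mm [ 1.4 -3.3 -4.1]
```

```bash
python3 -m pendant '[[[0,0,0],0,1],[[0,0,0],0,1]]'; python3 -m pendant '[[[-0.3,0,0],0,1],[[-0.5,0,0],0,1],[[-0.6,0,0],0,1],[[-0.8,0,0],0,1],[[-1,0,0],0,1],[[0,0,0],0,1],[[0,0,0],0,1]]'
python3 - <<'E'
from h import *
f=grab("side","side1"); cv2.imwrite('pics/side1c.png',cv2.resize(f['img'][0:250,150:400,::-1],None,fx=2.4,fy=2.4))
E
```

```text
time: 3.67
eef_pos: [504.0, 355.9, 167.1]
ee_rot: [[0.006, 0.848, 0.53], [0.003, 0.53, -0.848], [-1.0, 0.007, 0.0]]
wrist_force: [3.4, 1.5, 5.8]
width: 38.8
time: 4.25
eef_pos: [502.4, 355.0, 229.3]
ee_rot: [[0.001, 0.848, 0.53], [0.001, 0.53, -0.848], [-1.0, 0.001, -0.0]]
wrist_force: [0.2, -0.1, -4.1]
width: 38.9
```

View pics/side1c.png

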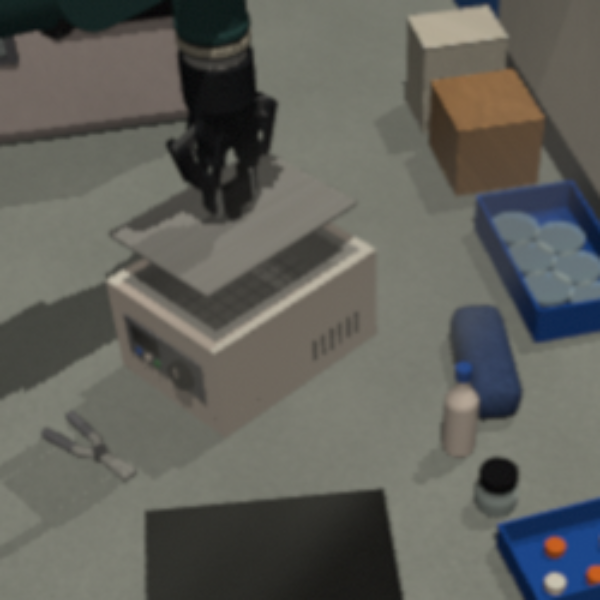

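```bash
python3 -m pendant '[[[0,0,0],1,1],[[0,0,0],1,1],[[0,0,0],1,1],[[0,0,0],1,1],[[0,0,0],1,1],[[0,0,0],1,1],[[0,0,0],1,1],[[0,0,0],1,1]]'
python3 -m pendant '[[[0,0,0],1,1],[[0,0,0],0.85,1],[[0,0,0],0,1]]'
python3 go.py 458.5 16.5 200 -7.4
```

```text
time: 4.97
eef_pos: [501.4, 354.3, 225.5]
ee_rot: [[-0.005, 1.0, -0.003], [-0.003, -0.003, -1.0], [-1.0, -0.005, 0.003]]
wrist_force: [0.2, 0.6, -4.5]
width: 39.1
time: 5.22
eef_pos: [501.4, 354.4, 225.6]
ee_rot: [[-0.005, 0.992, -0.13], [-0.003, -0.13, -0.992], [-1.0, -0.004, 0.003]]
wrist_force: [0.1, 0.1, -3.4]
width: 38.8
t=5.2 grasp=[501.4 354.4 219.6] jaw=-7.5 w=38.8 F=[ 0.1  0.1 -3.4] tilt=0.30
roll units -0.01 shift AFTER roll [ 0.98  0.05 17.03] shift BEFORE roll [ 0.98  0.06 17.03] mm [ -42.9 -337.9  -19.6]
```

```bash
python3 -m pendant '[[[0,0,0.4],0,1],[[0,0,0.7],0,1],[[0,0,0.9],0,1],[[0,0,0.9],0,1],[[0,0,0.9],0,1],[[0,0,0.9],0,1],[[0,0,0.9],0,1],[[0,0,0.9],0,1]]'
python3 -m pendant '[[[0,0,0.9],0,1],[[0,0,0.9],0,1],[[0,0,0.9],0,1],[[0,0,0.9],0,1],[[0,0,0.9],0,1],[[0,0,0.9],0,1],[[0,0,0.9],0,1],[[0,0,0.9],0,1]]'
python3 -m pendant '[[[0,0,0.9],0,1],[[0,0,0.9],0,1],[[0,0,0.8],0,1],[[0,0,0.5],0,1],[[0,0,0.2],0,1],[[0,0,0],0,1],[[0,0,0],0,1]]'
python3 go.py 458.5 16.5 60 -7.4
python3 - <<'E'
from h import *
np.set_printoptions(precision=1,suppress=True)
f=grab("top","top2"); 
g=grab("side","side2")
cv2.imwrite('pics/top2c.png',cv2.resize(f['img'][150:350,80:350,::-1],None,fx=2.9,fy=2.9))
cv2.imwrite('pics/side2c.png',cv2.resize(g['img'][60:290,180:420,::-1],None,fx=2.5,fy=2.5))
E
```

```text
time: 5.88
eef_pos: [484.9, 223.9, 228.0]
ee_rot: [[-0.001, 0.992, -0.128], [-0.001, -0.128, -0.992], [-1.0, -0.001, 0.001]]
wrist_force: [-0.1, -0.3, -3.9]
width: 38.8
time: 6.55
eef_pos: [465.9, 81.4, 228.0]
ee_rot: [[-0.001, 0.992, -0.129], [-0.001, -0.129, -0.992], [-1.0, -0.001, 0.001]]
wrist_force: [0.7, -0.7, -4.1]
width: 39.0
time: 7.13
eef_pos: [458.5, 18.0, 228.3]
ee_rot: [[0.0, 0.992, -0.129], [0.001, -0.129, -0.992], [-1.0, 0.0, -0.001]]
wrist_force: [0.2, 0.7, -3.8]
width: 39.2
t=7.1 grasp=[458.5  18.  222.3] jaw=-7.4 w=39.2 F=[ 0.2  0.7 -3.8] tilt=0.04
roll units -0.0 shift AFTER roll [8.11 0.01 0.07] shift BEFORE roll [8.11 0.01 0.07] mm [   0.    -1.5 -162.3]
```

View pics/top2c.png

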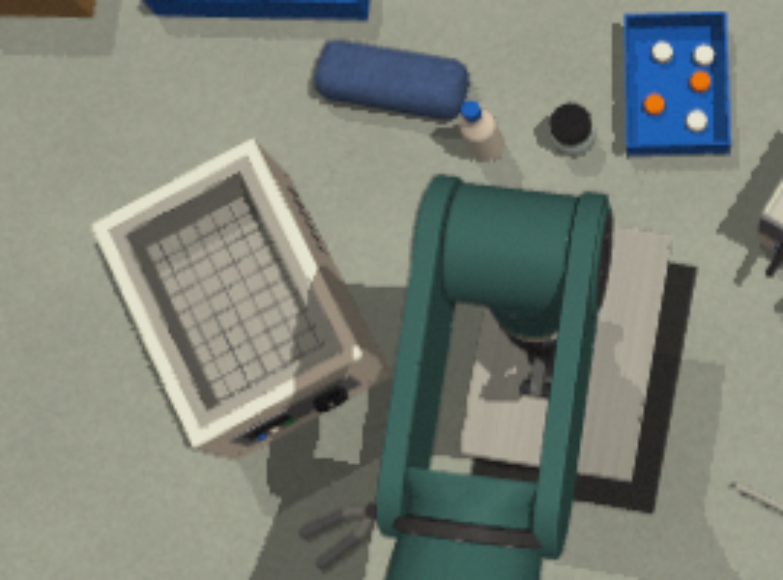

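View pics/side2c.png

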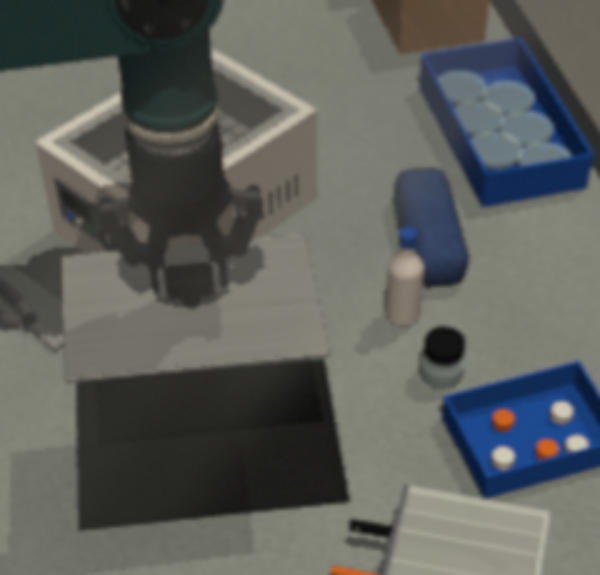

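```bash
python3 -m pendant '[[[0.6,0,0],0,1],[[1,0,0],0,1],[[1,0,0],0,1],[[1,0,0],0,1],[[1,0,0],0,1],[[1,0,0],0,1],[[0.9,0,0],0,1],[[0.7,0,0],0,1]]'
python3 -m pendant '[[[0.5,0,0],0,1],[[0.3,0,0],0,1],[[0.2,0,0],0,1],[[0.1,0,0],0,1],[[0,0,0],0,1]]'
python3 - <<'E'
from h import *
g=grab("side","side3")
cv2.imwrite('pics/side3c.png',cv2.resize(g['img'][100:300,180:380,::-1],None,fx=3,fy=3))
E
```

```text
time: 7.9
eef_pos: [457.3, 18.6, 81.4]
ee_rot: [[-0.003, 0.992, -0.127], [0.001, -0.127, -0.992], [-1.0, -0.003, -0.0]]
wrist_force: [0.1, -0.3, -3.9]
width: 39.2
time: 8.32
eef_pos: [459.0, 17.9, 62.5]
ee_rot: [[0.001, 0.992, -0.129], [0.0, -0.129, -0.992], [-1.0, 0.001, -0.0]]
wrist_force: [0.4, 0.7, -3.0]
width: 39.0
```

View pics/side3c.png

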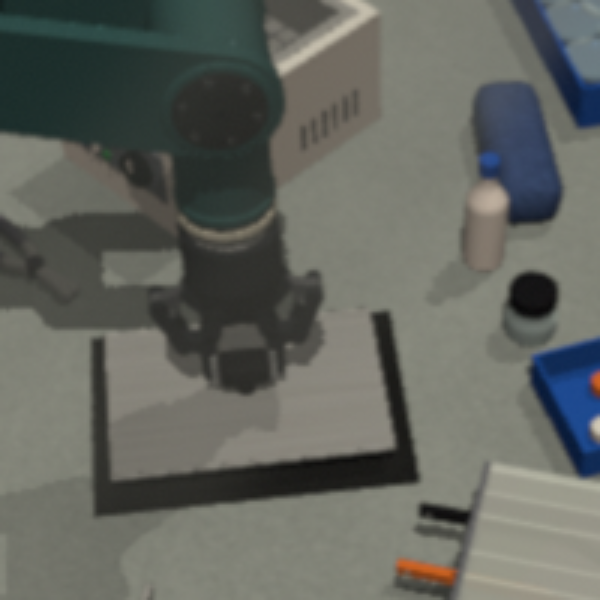

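```bash
python3 -m pendant '[[[0.15,0,0],0,1],[[0.15,0,0],0,1],[[0,0,0],0,1],[[0,0,0],0,1]]'; python3 -m pendant '[[[0.1,0,0],0,1],[[0,0,0],0,1],[[0,0,0],0,1]]'
```

```text
time: 8.7
eef_pos: [458.6, 17.8, 56.3]
ee_rot: [[-0.0, 0.992, -0.129], [0.0, -0.129, -0.992], [-1.0, -0.0, -0.0]]
wrist_force: [-0.2, -0.1, -3.0]
width: 38.7
time: 8.95
eef_pos: [459.0, 17.8, 54.6]
ee_rot: [[0.001, 0.992, -0.129], [-0.0, -0.129, -0.992], [-1.0, 0.001, -0.0]]
wrist_force: [0.8, -0.5, -2.1]
width: 39.1
```

```bash
python3 -m pendant '[[[0.06,0,0],0,1],[[0,0,0],0,1],[[0,0,0],0,1]]'; python3 -m pendant '[[[0.06,0,0],0,1],[[0,0,0],0,1],[[0,0,0],0,1]]'
```

```text
time: 9.2
eef_pos: [459.0, 17.8, 54.3]
ee_rot: [[0.001, 0.992, -0.129], [-0.0, -0.129, -0.992], [-1.0, 0.001, -0.0]]
wrist_force: [-4.5, 0.6, 4.8]
width: 39.1
time: 9.45
eef_pos: [459.0, 17.8, 54.1]
ee_rot: [[0.001, 0.992, -0.129], [-0.0, -0.129, -0.992], [-1.0, 0.001, 0.0]]
wrist_force: [-8.6, 1.0, 11.6]
width: 39.0
```

```bash
python3 -m pendant '[[[-0.06,0,0],0,0],[[0,0,0],0,-0.5],[[0,0,0],0,-0.8],[[0,0,0],0,-0.8],[[0,0,0],0,-0.8],[[-0.5,0,0],0,-0.8],[[-1,0,0],0,-0.8],[[-1,0,0],0,-0.8]]'
python3 -m pendant '[[[-1,0,0],0,-0.5],[[-1,0,0],0,-0.5],[[-1,0,0],0,-0.3],[[-1,0,0],0,-0.3],[[-1,0,0],0,-0.3],[[-1,0,0],0,-0.3],[[0,0,0],0,-0.3]]'
python3 go.py 470 -250 200 61.5
```

```text
time: 10.12
eef_pos: [458.0, 17.9, 103.3]
ee_rot: [[-0.002, 0.992, -0.129], [0.0, -0.129, -0.992], [-1.0, -0.002, 0.0]]
wrist_force: [0.6, 0.5, 0.4]
width: 77.1
time: 10.7
eef_pos: [460.8, 17.7, 228.7]
ee_rot: [[0.01, 0.992, -0.129], [-0.001, -0.129, -0.992], [-1.0, 0.01, -0.001]]
wrist_force: [0.7, 0.2, -0.2]
width: 55.6
t=10.7 grasp=[460.9  17.6 222.7] jaw=-7.4 w=55.6 F=[ 0.7  0.2 -0.2] tilt=0.56
roll units -17.22 shift AFTER roll [  1.14 -11.54   6.79] shift BEFORE roll [ 1.14  2.18 13.21] mm [   9.1 -267.6  -22.7]
```

```bash
python3 -m pendant '[[[0,0,0],-1,0.1],[[0,0,0],-1,0.1],[[0,0,0],-1,0.1],[[0,0,0],-1,0.1],[[0,0,0],-1,0.1],[[0,0,0],-1,0.1],[[0,0,0],-1,0.1],[[0,0,0],-1,0.1]]'
python3 -m pendant '[[[0,0,0],-1,0.1],[[0,0,0],-1,0.1],[[0,0,0],-1,0.1],[[0,0,0],-1,0.1],[[0,0,0],-1,0.1],[[0,0,0],-1,0.1],[[0,0,0],-1,0.1],[[0,0,0],-1,0.1]]'
python3 -m pendant '[[[0,0,0],-1,0.1],[[0,0,0],-0.22,0.1],[[0,0,0],0,0.1]]'
python3 go.py 567.6 -176.5 140 61.5
```

```text
time: 11.37
eef_pos: [458.4, 17.8, 222.6]
ee_rot: [[-0.001, 0.908, 0.419], [0.0, 0.419, -0.908], [-1.0, -0.001, -0.001]]
wrist_force: [-0.7, -0.7, -1.1]
width: 38.4
time: 12.03
eef_pos: [458.4, 17.8, 222.6]
ee_rot: [[-0.001, 0.548, 0.837], [0.0, 0.837, -0.548], [-1.0, -0.0, -0.001]]
wrist_force: [0.2, -0.1, -0.1]
width: 38.5
time: 12.28
eef_pos: [458.4, 17.8, 222.8]
ee_rot: [[-0.001, 0.478, 0.878], [0.0, 0.878, -0.478], [-1.0, -0.0, -0.001]]
wrist_force: [0.3, -0.3, 0.5]
width: 38.2
t=12.3 grasp=[458.4  17.8 216.8] jaw=61.4 w=38.2 F=[ 0.3 -0.3  0.5] tilt=0.04
roll units -0.02 shift AFTER roll [ 3.84 -5.93  9.43] shift BEFORE roll [ 3.84 -5.92  9.44] mm [ 109.2 -194.3  -76.8]
```

```bash
python3 -m pendant '[[[0,-0.5,0.79],0,0.1],[[0.3,-0.5,0.79],0,0.1],[[0.3,-0.5,0.79],0,0.1],[[0.3,-0.5,0.79],0,0.1],[[0.4,-0.5,0.79],0,0.1],[[0.4,-0.5,0.79],0,0.1],[[0.4,-0.5,0.79],0,0.1],[[0.4,-0.5,0.79],0,0.1]]'
python3 -m pendant '[[[0.4,-0.5,0.79],0,0.1],[[0.3,-0.5,0.79],0,0.1],[[0.3,-0.5,0.79],0,0.1],[[0.2,-0.43,0.75],0,0.1],[[0,0,0],0,0.1],[[0,0,0],0,0.1]]'
python3 go.py 567.6 -176.5 66 61.5
python3 - <<'E'
from h import *
np.set_printoptions(precision=1,suppress=True)
f=grab("top","top4"); g=grab("side","side4")
cv2.imwrite('pics/top4c.png',cv2.resize(f['img'][150:350,80:350,::-1],None,fx=2.9,fy=2.9))
cv2.imwrite('pics/side4c.png',cv2.resize(g['img'][180:400,180:420,::-1],None,fx=2.6,fy=2.6))
V=f['hsv'][...,2]
r=np.zeros(V.shape,bool); r[225:335,235:330]=1
for c,st,m in blobs((V<60)&r,60): print(c,st,onz(f,c,55)[0])
E
```

```text
time: 12.95
eef_pos: [531.8, -113.6, 172.5]
ee_rot: [[-0.0, 0.479, 0.878], [0.0, 0.878, -0.479], [-1.0, 0.0, -0.0]]
wrist_force: [1.1, 0.4, -0.6]
width: 38.2
time: 13.45
eef_pos: [567.7, -176.8, 148.2]
ee_rot: [[-0.002, 0.479, 0.878], [0.001, 0.878, -0.479], [-1.0, 0.0, -0.002]]
wrist_force: [-0.1, -0.1, -0.3]
width: 38.5
t=13.4 grasp=[ 567.7 -176.8  142.2] jaw=61.4 w=38.5 F=[-0.1 -0.1 -0.3] tilt=0.12
roll units -0.04 shift AFTER roll [ 3.81  0.01 -0.01] shift BEFORE roll [ 3.81  0.01 -0.01] mm [ -0.1   0.3 -76.2]
[317.6 238.2] [312 225  12  22  60] [571.5 -89.5  55. ]
[261.  269.5] [242 232  63  87 646] [472.8  70.   55. ]
[306.3 262.6] [295 250  26  25 125] [497.9 -59.7  55. ]
[279.6 276.1] [275 269  11  15 124] [455.7  15.4  55. ]
[269.3 314.2] [258 296  24  39  85] [345.8  38.4  55. ]
```

View pics/top4c.png

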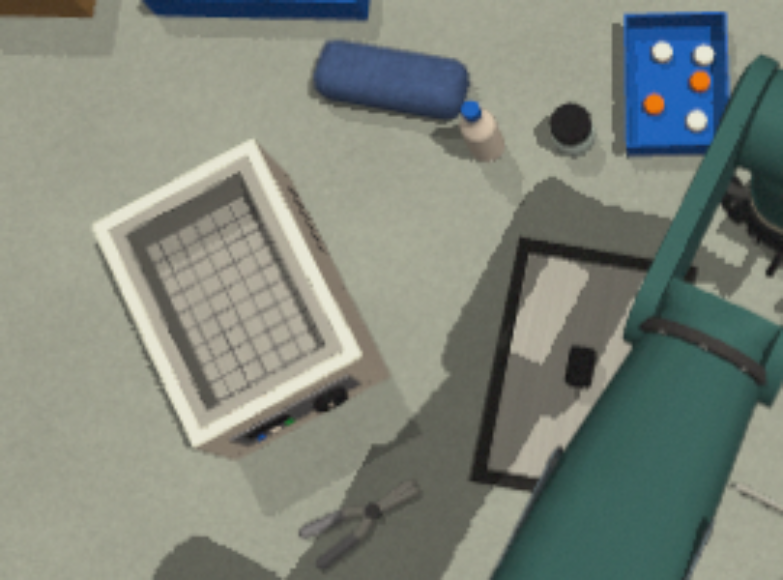

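View pics/side4c.png

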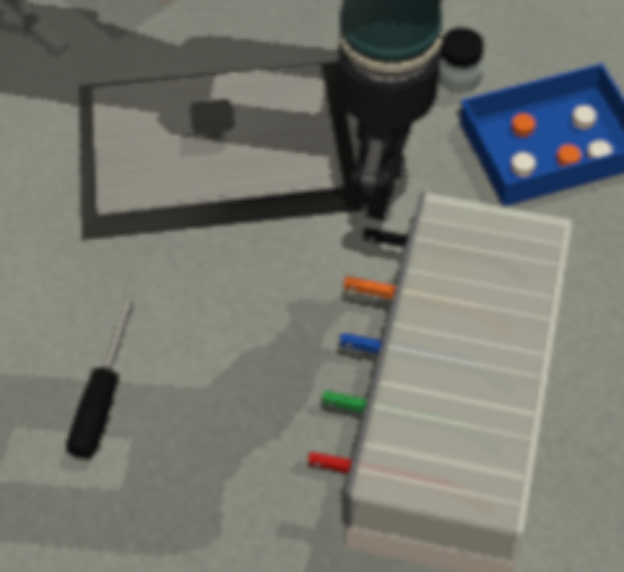

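```bash
python3 -m pendant '[[[0.7,0,0],0,0.1],[[0.8,0,0],0,0.1],[[0.8,0,0],0,0.1],[[0.7,0,0],0,0.1],[[0.5,0,0],0,0.1],[[0.3,0,0],0,0.1],[[0,0,0],0,0.1],[[0,0,0],0,0.1]]'
python3 go.py 567.6 -176.5 66 61.5
python3 - <<'E'
from h import *
g=grab("side","side5")
cv2.imwrite('pics/side5c.png',cv2.resize(g['img'][200:330,270:400,::-1],None,fx=4.5,fy=4.5))
E
```

```text
time: 14.22
eef_pos: [568.1, -176.3, 73.6]
ee_rot: [[0.0, 0.477, 0.879], [-0.0, 0.879, -0.477], [-1.0, 0.0, 0.0]]
wrist_force: [0.5, -0.4, -0.3]
width: 38.4
t=14.2 grasp=[ 568.1 -176.3   67.6] jaw=61.5 w=38.4 F=[ 0.5 -0.4 -0.3] tilt=0.03
roll units -0.0 shift AFTER roll [ 0.08 -0.02 -0.02] shift BEFORE roll [ 0.08 -0.02 -0.02] mm [-0.5 -0.2 -1.6]
```

View pics/side5c.png

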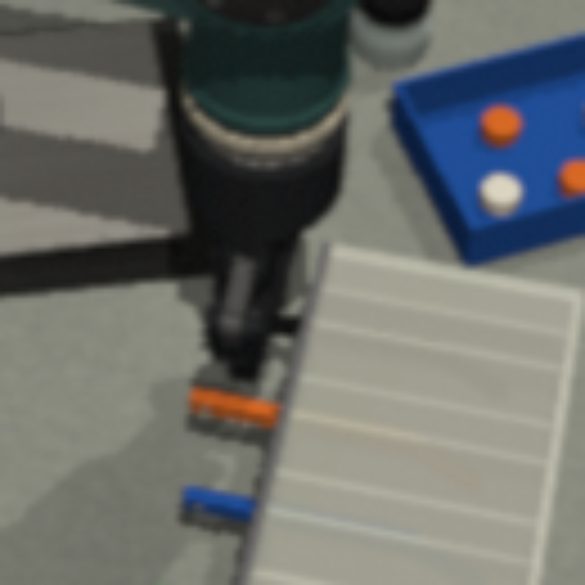

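```bash
python3 -m pendant '[[[0,0,0],0,1],[[0,0,0],0,1],[[0,0,0],0,1],[[0,0,0],0,1],[[0,0,0],0,1],[[0,0,0],0,1]]' 60
python3 -m pendant '[[[-0.2,0,0],0,1],[[-0.2,0,0],0,1],[[-0.2,0,0],0,1],[[0,0,0],0,1],[[0,0,0],0,1]]'
python3 - <<'E'
from h import *
g=grab("side","side6")
cv2.imwrite('pics/side6c.png',cv2.resize(g['img'][200:330,270:400,::-1],None,fx=4.5,fy=4.5))
E
```

```text
time: 14.77
eef_pos: [568.5, -176.8, 74.1]
ee_rot: [[0.002, 0.478, 0.879], [-0.001, 0.879, -0.478], [-1.0, 0.0, 0.002]]
wrist_force: [-0.5, 1.2, 3.7]
width: 6.5
time: 15.18
eef_pos: [568.1, -176.5, 85.3]
ee_rot: [[0.0, 0.477, 0.879], [0.0, 0.879, -0.477], [-1.0, 0.0, 0.0]]
wrist_force: [0.7, -0.5, -0.1]
width: 6.7
```

View pics/side6c.png

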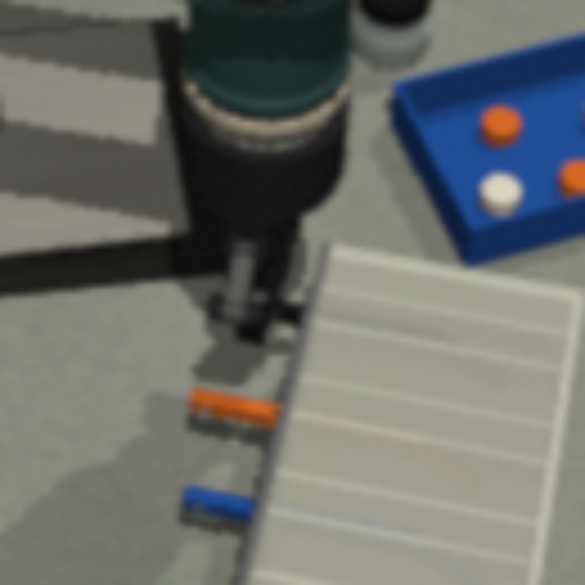

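```bash
python3 -m pendant '[[[0,0,-0.5],0,1],[[0,0,-0.7],0,1],[[0,0,-0.7],0,1],[[0,0,-0.7],0,1],[[0,0,-0.6],0,1],[[0,0,-0.25],0,1],[[0,0,0],0,1],[[0,0,0],0,1]]'
python3 -m pendant '[[[-0.28,0,-0.4],0,1],[[-0.28,0,-0.4],0,1],[[-0.28,0,-0.4],0,1],[[-0.28,0,-0.4],0,1],[[-0.28,0,-0.4],0,1],[[-0.28,0,-0.4],0,1],[[-0.28,0,-0.4],0,1],[[0,0,0],0,1]]'
python3 - <<'E'
from h import *
g=grab("side","side7")
cv2.imwrite('pics/side7c.png',cv2.resize(g['img'][180:330,230:380,::-1],None,fx=4,fy=4))
E
```

```text
time: 15.9
eef_pos: [507.6, -143.7, 85.2]
ee_rot: [[0.001, 0.477, 0.879], [-0.0, 0.879, -0.477], [-1.0, 0.0, 0.001]]
wrist_force: [0.4, -0.3, -0.2]
width: 6.9
time: 16.57
eef_pos: [457.6, -116.3, 125.9]
ee_rot: [[0.002, 0.477, 0.879], [-0.001, 0.879, -0.477], [-1.0, 0.0, 0.002]]
wrist_force: [0.0, 0.0, -0.1]
width: 7.2
```

View pics/side7c.png

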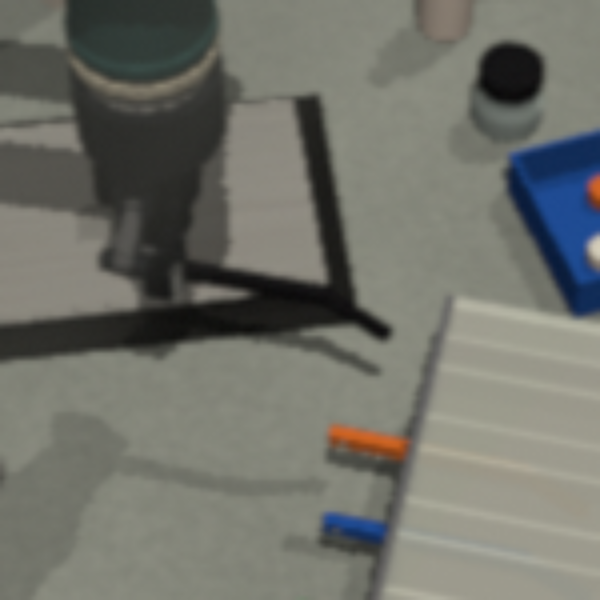

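```bash
python3 -m pendant '[[[-0.5,0,0],-1,1],[[-0.6,0,0],-1,1],[[-0.6,0,0],-1,1],[[-0.6,0,0],-1,1],[[-0.6,0,0],-1,1],[[-0.6,0,0],-1,1],[[-0.6,0,0],-1,1],[[-0.5,0,0],-1,1]]'
python3 -m pendant '[[[0,0,0],-1,1],[[0,0,0],-1,1],[[0,0,0],-1,1],[[0,0,0],-1,1],[[0,0,0],-1,1],[[0,0,0],-1,1],[[0,0,0],-1,1],[[0,0,0],0,1]]'
python3 go.py 473 305 200 121.4
```

```text
time: 17.28
eef_pos: [458.4, -117.1, 216.9]
ee_rot: [[0.0, -0.064, 0.998], [-0.0, 0.998, 0.064], [-1.0, -0.0, 0.0]]
wrist_force: [-0.7, 0.2, -1.4]
width: 6.6
time: 17.95
eef_pos: [458.2, -117.0, 215.9]
ee_rot: [[-0.0, -0.523, 0.852], [0.0, 0.852, 0.523], [-1.0, 0.0, -0.0]]
wrist_force: [-0.1, 0.1, -0.9]
width: 6.6
t=17.9 grasp=[ 458.2 -117.   209.9] jaw=121.5 w=6.6 F=[-0.1  0.1 -0.9] tilt=0.03
roll units 0.03 shift AFTER roll [ 0.5  17.62 11.63] shift BEFORE roll [ 0.5  17.6  11.67] mm [ 14.8 422.   -9.9]
```

```bash
python3 -m pendant '[[[0,0.5,0.33],0,1],[[0,0.9,0.6],0,1],[[0,0.9,0.6],0,1],[[0,0.9,0.6],0,1],[[0,0.9,0.6],0,1],[[0,0.9,0.6],0,1],[[0,0.9,0.6],0,1],[[0,0.9,0.6],0,1]]'
python3 -m pendant '[[[0,0.9,0.6],0,1],[[0,0.9,0.6],0,1],[[0,0.9,0.6],0,1],[[0,0.9,0.6],0,1],[[0,0.9,0.6],0,1],[[0,0.9,0.6],0,1],[[0,0.9,0.6],0,1],[[0,0.9,0.6],0,1]]'
python3 -m pendant '[[[0,0.9,0.6],0,1],[[0,0.9,0.6],0,1],[[0,0.9,0.6],0,1],[[0,0.7,0.5],0,1],[[0,0.3,0.2],0,1],[[0,0,0],0,1],[[0,0,0],0,1]]'
python3 go.py 473 305 112 121.4
python3 - <<'E'
from h import *
g=grab("side","side8")
cv2.imwrite('pics/side8c.png',cv2.resize(g['img'][30:210,150:350,::-1],None,fx=3,fy=3))
E
```

```text
time: 18.62
eef_pos: [464.1, 48.3, 216.2]
ee_rot: [[0.0, -0.521, 0.854], [0.001, 0.854, 0.521], [-1.0, 0.0, 0.0]]
wrist_force: [0.2, 0.7, -0.6]
width: 6.5
time: 19.28
eef_pos: [470.4, 221.3, 216.2]
ee_rot: [[-0.0, -0.521, 0.853], [0.0, 0.853, 0.521], [-1.0, 0.001, -0.0]]
wrist_force: [0.6, 0.1, -0.3]
width: 6.7
time: 19.87
eef_pos: [474.6, 308.6, 216.1]
ee_rot: [[-0.001, -0.522, 0.853], [-0.001, 0.853, 0.522], [-1.0, -0.0, -0.001]]
wrist_force: [-0.7, 0.7, 1.1]
width: 6.7
t=19.9 grasp=[474.6 308.6 210.1] jaw=121.5 w=6.7 F=[-0.7  0.7  1.1] tilt=0.05
roll units 0.02 shift AFTER roll [ 4.9  -0.11 -0.16] shift BEFORE roll [ 4.9  -0.11 -0.16] mm [ -1.6  -3.6 -98.1]
```

View pics/side8c.png

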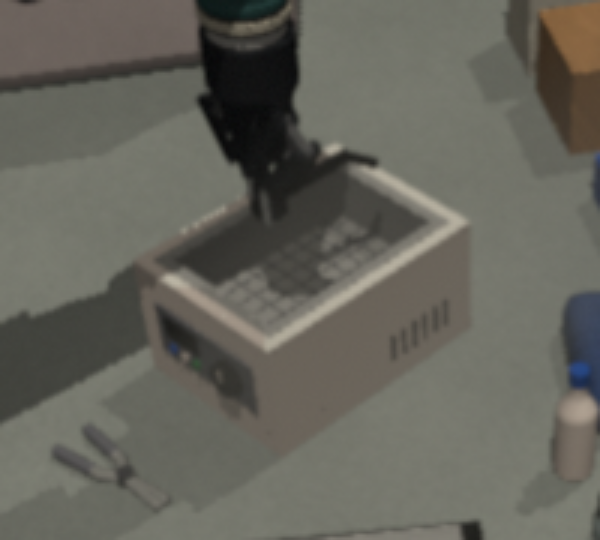

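```bash
python3 -m pendant '[[[0.7,0,0],0,1],[[0.9,0,0],0,1],[[0.9,0,0],0,1],[[0.8,0,0],0,1],[[0.7,0,0],0,1],[[0.5,0,0],0,1],[[0.4,0,0],0,1],[[0,0,0],0,1]]'
python3 go.py 473 305 108 121.4
python3 - <<'E'
from h import *
g=grab("top","top9")
cv2.imwrite('pics/top9c.png',cv2.resize(g['img'][180:320,90:230,::-1],None,fx=4.2,fy=4.2))
E
```

```text
time: 20.58
eef_pos: [474.2, 307.5, 116.5]
ee_rot: [[-0.003, -0.521, 0.853], [-0.002, 0.853, 0.521], [-1.0, 0.0, -0.003]]
wrist_force: [-1.2, -0.9, -0.3]
width: 6.6
t=20.6 grasp=[474.2 307.5 110.5] jaw=121.4 w=6.6 F=[-1.2 -0.9 -0.3] tilt=0.19
roll units 0.0 shift AFTER roll [ 0.13 -0.07 -0.12] shift BEFORE roll [ 0.13 -0.07 -0.12] mm [-1.2 -2.5 -2.5]
```

View pics/top9c.png

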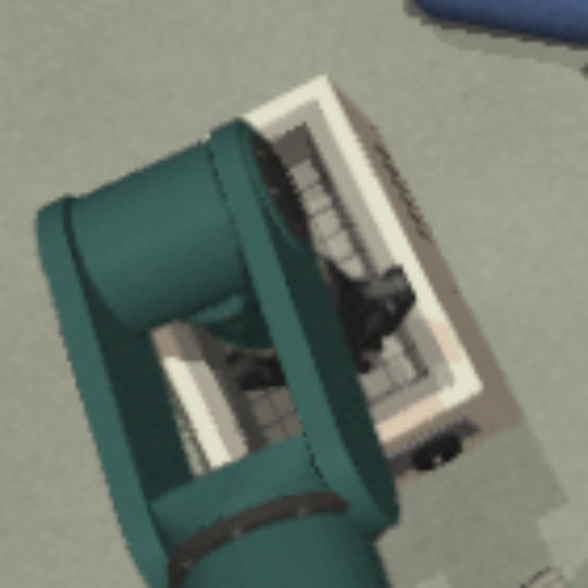

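```bash
python3 -m pendant '[[[0,0,0],0,0.4],[[0,0,0],0,0.2],[[0,0,0],0,0.2],[[-0.5,0,0],0,0.2],[[-1,0,0],0,0.2],[[-1,0,0],0,0.2],[[-1,0,0],0,0.2],[[-1,0,0],0,0.1]]'
python3 go.py 537.9 -221.1 180 61.5
```

```text
time: 21.3
eef_pos: [475.2, 308.7, 210.7]
ee_rot: [[0.002, -0.522, 0.853], [0.001, 0.853, 0.522], [-1.0, -0.0, 0.002]]
wrist_force: [0.5, -0.3, 0.1]
width: 38.1
t=21.3 grasp=[475.2 308.8 204.7] jaw=121.5 w=38.1 F=[ 0.5 -0.3  0.1] tilt=0.10
roll units 15.0 shift AFTER roll [  1.23 -21.79  15.4 ] shift BEFORE roll [  1.23 -24.23 -11.16] mm [  62.7 -529.9  -24.7]
```

```bash
python3 -m pendant '[[[0,-0.5,-0.23],0,0.1],[[0,-1,-0.46],0,0.1],[[0,-1,-0.46],0,0.1],[[0,-1,-0.46],0,0.1],[[0,-1,-0.46],0,0.1],[[0,-1,-0.46],0,0.1],[[0,-1,-0.46],0,0.1],[[0,-1,-0.46],0,0.1]]'
python3 - <<'E'
from h import *
g=grab("top","top10")
cv2.imwrite('pics/top10c.png',cv2.resize(g['img'][180:320,90:330,::-1],None,fx=3.3,fy=3.3))
E
python3 -m pendant '[[[0,-1,-0.46],0,0.1],[[0,-1,-0.46],0,0.1],[[0,-1,-0.46],0,0.1],[[0,-1,-0.46],0,0.1],[[0,-1,-0.46],0,0.1],[[0,-1,-0.46],0,0.1],[[0,-1,-0.46],0,0.1],[[0,-1,-0.46],0,0.1]]'
python3 -m pendant '[[[0,-1,-0.46],0,0.1],[[0,-1,-0.46],0,0.1],[[0,-1,-0.46],0,0.1],[[0,-1,-0.46],0,0.1],[[0,-1,-0.46],0,0.1],[[0,-1,-0.46],0,0.1],[[0,-1,-0.46],0,0.1],[[0,-1,-0.46],0,0.1]]'
python3 -m pendant '[[[0,-0.6,-0.2],1,0.1],[[0,0,0],1,0.1],[[0,0,0],1,0.1],[[0,0,0],1,0.1],[[0,0,0],1,0.1],[[0,0,0],1,0.1],[[0,0,0],1,0.1],[[0,0,0],1,0.1]]'
python3 -m pendant '[[[0.2,0,0],1,0.1],[[0.2,0,0],1,0.1],[[0.2,0,0],1,0.1],[[0.2,0,0],1,0.1],[[0.2,0,0],1,0.1],[[0.1,0,0],1,0.1],[[0.1,0,0],1,0.1],[[0,0,0],0,0.1]]'
python3 go.py 537.9 -221.1 66 61.5
```

```text
time: 21.97
eef_pos: [494.3, 143.1, 208.5]
ee_rot: [[0.0, -0.522, 0.853], [-0.0, 0.853, 0.522], [-1.0, -0.0, 0.0]]
wrist_force: [0.2, -0.0, -0.2]
width: 38.1
time: 22.68
eef_pos: [515.0, -31.6, 208.5]
ee_rot: [[0.0, -0.522, 0.853], [-0.0, 0.853, 0.522], [-1.0, -0.0, 0.0]]
wrist_force: [-0.0, -0.6, -0.1]
width: 38.2
time: 23.35
eef_pos: [537.7, -202.6, 208.4]
ee_rot: [[-0.002, -0.514, 0.858], [-0.004, 0.858, 0.514], [-1.0, -0.003, -0.004]]
wrist_force: [0.0, 0.4, -0.4]
width: 38.5
time: 24.02
eef_pos: [540.7, -213.1, 208.4]
ee_rot: [[-0.002, 0.021, 1.0], [-0.004, 1.0, -0.021], [-1.0, -0.004, -0.002]]
wrist_force: [-0.2, 0.3, -0.2]
width: 38.1
time: 24.68
eef_pos: [540.5, -213.0, 183.8]
ee_rot: [[-0.003, 0.486, 0.874], [-0.003, 0.874, -0.486], [-1.0, -0.004, -0.001]]
wrist_force: [-0.6, -0.0, 0.7]
width: 38.4
t=24.7 grasp=[ 540.4 -213.1  177.8] jaw=61.0 w=38.4 F=[-0.6 -0.   0.7] tilt=0.25
roll units -0.14 shift AFTER roll [ 5.59 -0.41  0.08] shift BEFORE roll [ 5.59 -0.41  0.08] mm [  -2.5   -8.  -111.8]
```

View pics/top10c.png

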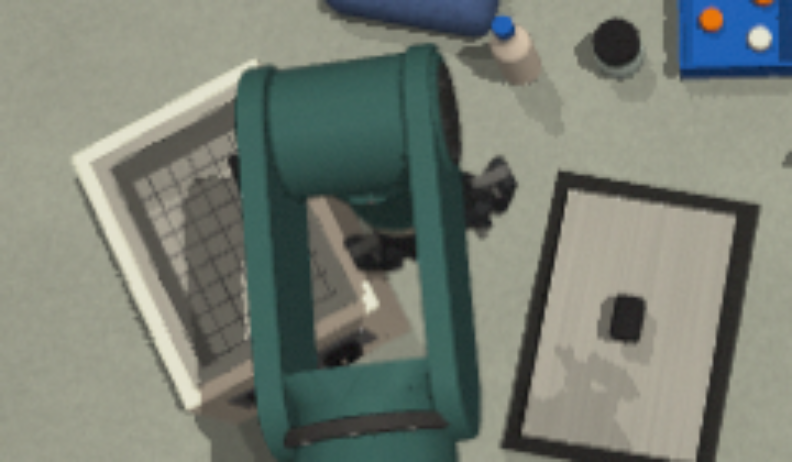

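```bash
python3 -m pendant '[[[0,-0.41,0.08],-0.14,0.1],[[0.8,0,0],0,0.1],[[1,0,0],0,0.1],[[1,0,0],0,0.1],[[1,0,0],0,0.1],[[0.8,0,0],0,0.1],[[0.6,0,0],0,0.1],[[0.4,0,0],0,0.1]]'
python3 -m pendant '[[[0,0,0],0,0.1],[[0,0,0],0,0.1]]'
python3 go.py 537.9 -221.1 66 61.5
python3 - <<'E'
from h import *
g=grab("side","side11")
cv2.imwrite('pics/side11c.png',cv2.resize(g['img'][200:350,250:400,::-1],None,fx=4,fy=4))
E
```

```text
time: 25.35
eef_pos: [537.5, -221.6, 70.9]
ee_rot: [[-0.004, 0.475, 0.88], [-0.003, 0.88, -0.475], [-1.0, -0.004, -0.002]]
wrist_force: [-0.8, 0.5, -0.3]
width: 38.4
time: 25.52
eef_pos: [538.4, -221.7, 72.6]
ee_rot: [[-0.002, 0.476, 0.88], [-0.004, 0.88, -0.476], [-1.0, -0.004, 0.0]]
wrist_force: [-0.1, -0.7, 0.5]
width: 38.3
t=25.5 grasp=[ 538.4 -221.7   66.6] jaw=61.6 w=38.3 F=[-0.1 -0.7  0.5] tilt=0.23
roll units 0.03 shift AFTER roll [ 0.03  0.02 -0.03] shift BEFORE roll [ 0.03  0.02 -0.03] mm [-0.5  0.6 -0.6]
```

View pics/side11c.png

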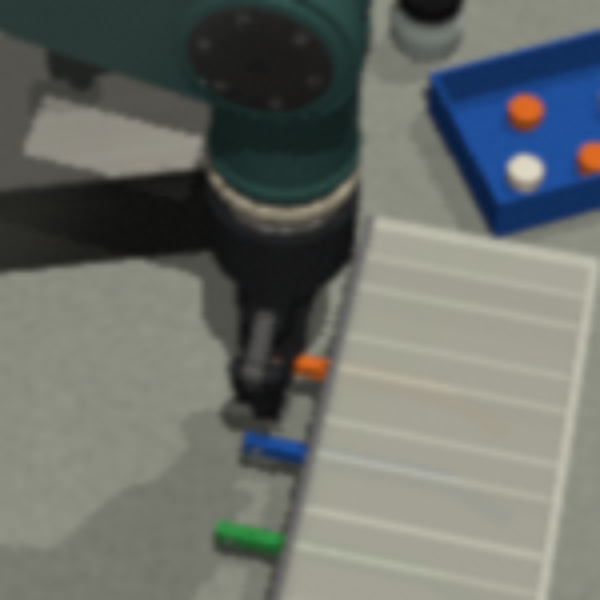

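```bash
python3 -m pendant '[[[0,0,0],0,1],[[0,0,0],0,1],[[0,0,0],0,1],[[0,0,0],0,1],[[0,0,0],0,1],[[0,0,0],0,1]]' 60
python3 -m pendant '[[[-0.2,0,0],0,1],[[-0.2,0,0],0,1],[[-0.2,0,0],0,1],[[0,0,0],0,1],[[0,0,0],0,1]]'
python3 -m pendant '[[[0,0,-0.5],0,1],[[0,0,-0.7],0,1],[[0,0,-0.7],0,1],[[0,0,-0.7],0,1],[[0,0,-0.4],0,1],[[0,0,-0.2],0,1],[[0,0,0],0,1],[[0,0,0],0,1]]'
```

```text
time: 26.07
eef_pos: [538.9, -221.7, 73.5]
ee_rot: [[0.0, 0.476, 0.88], [-0.005, 0.88, -0.476], [-1.0, -0.004, 0.002]]
wrist_force: [0.1, -0.3, 3.6]
width: 7.0
time: 26.48
eef_pos: [538.3, -221.4, 84.5]
ee_rot: [[-0.002, 0.476, 0.88], [-0.004, 0.88, -0.476], [-1.0, -0.004, 0.0]]
wrist_force: [-0.6, 0.5, -1.1]
width: 6.5
time: 27.15
eef_pos: [482.4, -191.1, 84.5]
ee_rot: [[-0.001, 0.476, 0.88], [-0.004, 0.88, -0.476], [-1.0, -0.004, 0.001]]
wrist_force: [0.8, -0.9, -0.0]
width: 6.7
```

```bash
python3 -m pendant '[[[-0.28,0,-0.4],0,1],[[-0.28,0,-0.4],0,1],[[-0.28,0,-0.4],0,1],[[-0.28,0,-0.4],0,1],[[-0.28,0,-0.4],0,1],[[-0.28,0,-0.4],0,1],[[-0.28,0,-0.4],0,1],[[0,0,0],0,1]]'
python3 - <<'E'
from h import *
g=grab("side","side12")
cv2.imwrite('pics/side12c.png',cv2.resize(g['img'][180:330,230:380,::-1],None,fx=3,fy=3))
E
```

```text
time: 27.82
eef_pos: [432.2, -163.7, 125.2]
ee_rot: [[0.0, 0.476, 0.88], [-0.005, 0.88, -0.476], [-1.0, -0.004, 0.002]]
wrist_force: [0.9, -0.4, 0.3]
width: 7.2
```

View pics/side12c.png

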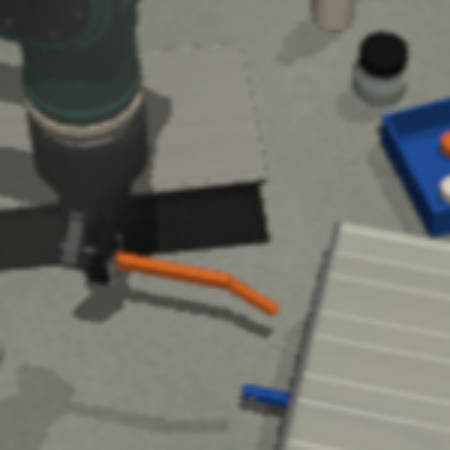

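```bash
python3 -m pendant '[[[-0.5,0,0],-1,1],[[-0.6,0,0],-1,1],[[-0.6,0,0],-1,1],[[-0.6,0,0],-1,1],[[-0.6,0,0],-1,1],[[-0.6,0,0],-1,1],[[-0.6,0,0],-1,1],[[-0.5,0,0],-1,1]]'
python3 -m pendant '[[[0,0,0],-1,1],[[0,0,0],-1,1],[[0,0,0],-1,1],[[0,0,0],-1,1],[[0,0,0],-1,1],[[0,0,0],-1,1],[[0,0,0],-1,1],[[0,0,0],0,1]]'
python3 go.py 465.2 317.8 200 121.4
python3 - <<'E'
from h import *
g=grab("top","top13")
cv2.imwrite('pics/top13c.png',cv2.resize(g['img'][180:350,90:390,::-1],None,fx=2.6,fy=2.6))
E
```

```text
time: 28.53
eef_pos: [433.2, -164.0, 216.2]
ee_rot: [[-0.001, -0.066, 0.998], [-0.004, 0.998, 0.066], [-1.0, -0.004, -0.001]]
wrist_force: [1.0, -0.4, -0.1]
width: 6.7
time: 29.2
eef_pos: [437.6, -154.4, 215.0]
ee_rot: [[-0.005, -0.514, 0.858], [-0.01, 0.858, 0.514], [-1.0, -0.006, -0.009]]
wrist_force: [0.2, -0.1, -0.8]
width: 6.9
t=29.2 grasp=[ 437.6 -154.4  209. ] jaw=120.9 w=6.9 F=[ 0.2 -0.1 -0.8] tilt=0.63
roll units -0.12 shift AFTER roll [ 0.45 19.44 13.48] shift BEFORE roll [ 0.45 19.54 13.32] mm [ 27.6 472.2  -9. ]
```

View pics/top13c.png

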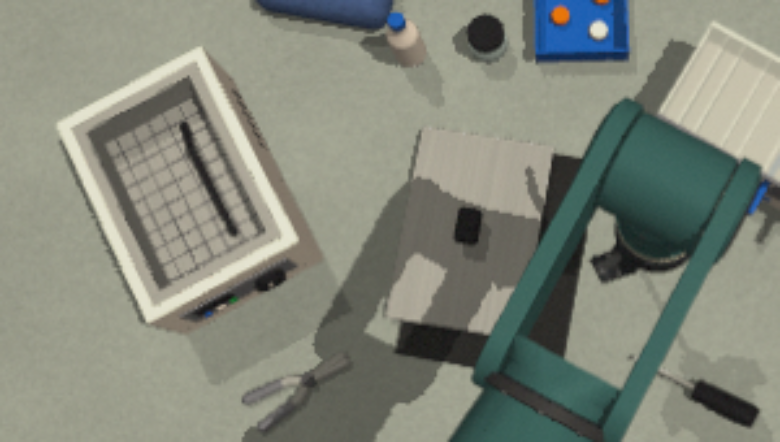

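```bash
python3 -m pendant '[[[0,0.5,0.34],-0.12,1],[[0,0.9,0.62],0,1],[[0,0.9,0.62],0,1],[[0,0.9,0.62],0,1],[[0,0.9,0.62],0,1],[[0,0.9,0.62],0,1],[[0,0.9,0.62],0,1],[[0,0.9,0.62],0,1]]'
python3 -m pendant '[[[0,0.9,0.62],0,1],[[0,0.9,0.62],0,1],[[0,0.9,0.62],0,1],[[0,0.9,0.62],0,1],[[0,0.9,0.62],0,1],[[0,0.9,0.62],0,1],[[0,0.9,0.62],0,1],[[0,0.9,0.62],0,1]]'
python3 -m pendant '[[[0,0.9,0.62],0,1],[[0,0.9,0.62],0,1],[[0,0.9,0.62],0,1],[[0,0.9,0.62],0,1],[[0,0.8,0.5],0,1],[[0,0.4,0.3],0,1],[[0,0,0],0,1],[[0,0,0],0,1]]'
python3 go.py 460 326.3 112 121.4
```

```text
time: 29.92
eef_pos: [446.1, 11.2, 213.6]
ee_rot: [[-0.005, -0.52, 0.854], [-0.01, 0.854, 0.52], [-1.0, -0.006, -0.01]]
wrist_force: [-0.5, -0.0, -0.9]
width: 6.7
time: 30.58
eef_pos: [455.7, 185.8, 211.6]
ee_rot: [[-0.005, -0.521, 0.854], [-0.01, 0.854, 0.521], [-1.0, -0.006, -0.01]]
wrist_force: [0.0, 0.9, 0.8]
width: 6.6
time: 31.25
eef_pos: [462.0, 300.3, 210.2]
ee_rot: [[-0.006, -0.521, 0.853], [-0.012, 0.853, 0.521], [-1.0, -0.007, -0.011]]
wrist_force: [-0.7, -0.7, -0.1]
width: 6.4
t=31.2 grasp=[462.  300.3 204.2] jaw=121.4 w=6.4 F=[-0.7 -0.7 -0.1] tilt=0.74
roll units 0.0 shift AFTER roll [4.61 1.16 0.59] shift BEFORE roll [4.61 1.16 0.59] mm [ -2.   26.  -92.2]
```

```bash
python3 -m pendant '[[[0,0.58,0.3],0,1],[[0,0.58,0.3],0,1],[[0.6,0,0],0,1],[[0.9,0,0],0,1],[[0.9,0,0],0,1],[[0.9,0,0],0,1],[[0.7,0,0],0,1],[[0.4,0,0],0,1]]'
python3 -m pendant '[[[0.2,0,0],0,1],[[0,0,0],0,1],[[0,0,0],0,0.4],[[0,0,0],0,0.2],[[0,0,0],0,0.2],[[0,0,0],0,0.2]]'
python3 go.py 460 326.3 112 121.4
python3 -m pendant '[[[-0.5,0,0],0,0.2],[[-1,0,0],0,0.2],[[-1,0,0],0,0.2],[[-1,0,0],0,0.2],[[-1,0,0],0,0.1],[[-0.3,0,0],0,0.1]]'
python3 go.py 520.2 -272.2 180 61.5
```

```text
time: 31.92
eef_pos: [458.6, 324.6, 118.9]
ee_rot: [[-0.009, -0.52, 0.854], [-0.013, 0.854, 0.52], [-1.0, -0.006, -0.015]]
wrist_force: [-0.8, 0.2, -0.7]
width: 6.8
time: 32.42
eef_pos: [460.5, 325.8, 119.3]
ee_rot: [[-0.003, -0.52, 0.854], [-0.01, 0.854, 0.52], [-1.0, -0.006, -0.008]]
wrist_force: [-0.3, 0.3, -0.6]
width: 34.3
t=32.4 grasp=[460.5 325.7 113.3] jaw=121.4 w=34.3 F=[-0.3  0.3 -0.6] tilt=0.58
roll units -0.01 shift AFTER roll [ 0.07  0.04 -0.01] shift BEFORE roll [ 0.07  0.04 -0.01] mm [-0.5  0.6 -1.3]
time: 32.92
eef_pos: [461.9, 327.4, 219.5]
ee_rot: [[0.002, -0.52, 0.854], [-0.007, 0.854, 0.52], [-1.0, -0.007, -0.002]]
wrist_force: [0.3, 0.7, 0.2]
width: 38.0
t=32.9 grasp=[461.9 327.4 213.5] jaw=121.4 w=38.0 F=[0.3 0.7 0.2] tilt=0.39
roll units 14.97 shift AFTER roll [  1.67 -24.95  16.86] shift BEFORE roll [  1.67 -27.11 -13.11] mm [  58.3 -599.6  -33.5]
```

```bash
python3 -m pendant '[[[0,-0.5,-0.24],0,0.1],[[0,-1,-0.48],0,0.1],[[0,-1,-0.48],0,0.1],[[0,-1,-0.48],0,0.1],[[0,-1,-0.48],0,0.1],[[0,-1,-0.48],0,0.1],[[0,-1,-0.48],0,0.1],[[0,-1,-0.48],0,0.1]]'
python3 -m pendant '[[[0,-1,-0.48],0,0.1],[[0,-1,-0.48],0,0.1],[[0,-1,-0.48],0,0.1],[[0,-1,-0.48],0,0.1],[[0,-1,-0.48],0,0.1],[[0,-1,-0.48],0,0.1],[[0,-1,-0.48],0,0.1],[[0,-1,-0.48],0,0.1]]'
python3 -m pendant '[[[0,-1,-0.48],0,0.1],[[0,-1,-0.48],0,0.1],[[0,-1,-0.48],0,0.1],[[0,-1,-0.48],0,0.1],[[0,-1,-0.48],0,0.1],[[0,-1,-0.48],0,0.1],[[0,-1,-0.48],0,0.1],[[0,-1,-0.48],0,0.1]]'
python3 -m pendant '[[[0,-1,-0.48],0,0.1],[[0,-1,-0.48],0,0.1],[[0,-0.8,-0.4],0,0.1],[[0,-0.6,-0.3],1,0.1],[[0,0,0],1,0.1],[[0,0,0],1,0.1],[[0,0,0],1,0.1],[[0,0,0],1,0.1]]'
python3 -m pendant '[[[0.2,0,0],1,0.1],[[0.2,0,0],1,0.1],[[0.2,0,0],1,0.1],[[0.2,0,0],1,0.1],[[0.2,0,0],1,0.1],[[0.1,0,0],1,0.1],[[0.1,0,0],1,0.1],[[0,0,0],1,0.1]]'
python3 -m pendant '[[[0.2,0,0],1,0.1],[[0,0,0],1,0.1],[[0,0,0],0,0.1]]'
python3 go.py 520.2 -272.2 66 61.5
python3 - <<'E'
from h import *
np.set_printoptions(precision=1,suppress=True)
g=grab("top","top14")
cv2.imwrite('pics/top14c.png',cv2.resize(g['img'][180:350,90:390,::-1],None,fx=2.6,fy=2.6))
E
```

```text
time: 33.58
eef_pos: [476.1, 159.0, 214.2]
ee_rot: [[-0.008, -0.52, 0.854], [-0.012, 0.854, 0.52], [-1.0, -0.006, -0.013]]
wrist_force: [1.1, 0.5, 0.6]
width: 38.5
time: 34.25
eef_pos: [493.6, -17.3, 216.0]
ee_rot: [[-0.008, -0.52, 0.854], [-0.011, 0.854, 0.52], [-1.0, -0.005, -0.012]]
wrist_force: [0.4, -0.0, -0.5]
width: 38.0
time: 34.92
eef_pos: [512.0, -191.7, 217.7]
ee_rot: [[-0.009, -0.515, 0.857], [-0.012, 0.857, 0.515], [-1.0, -0.005, -0.014]]
wrist_force: [-0.3, -0.5, 0.0]
width: 38.4
time: 35.58
eef_pos: [529.6, -243.1, 218.8]
ee_rot: [[-0.017, -0.151, 0.988], [-0.029, 0.988, 0.15], [-0.999, -0.026, -0.021]]
wrist_force: [-0.1, -0.2, -0.5]
width: 38.5
time: 36.25
eef_pos: [529.0, -243.4, 194.3]
ee_rot: [[-0.018, 0.396, 0.918], [-0.029, 0.918, -0.396], [-0.999, -0.033, -0.005]]
wrist_force: [-0.4, 0.0, 0.3]
width: 38.1
time: 36.5
eef_pos: [529.1, -243.6, 190.7]
ee_rot: [[-0.017, 0.518, 0.855], [-0.029, 0.855, -0.518], [-0.999, -0.034, 0.0]]
wrist_force: [-0.0, 0.0, -0.9]
width: 38.4
t=36.5 grasp=[ 529.  -243.8  184.7] jaw=58.8 w=38.4 F=[-0.   0.  -0.9] tilt=1.92
roll units -0.67 shift AFTER roll [ 5.93 -1.46  0.29] shift BEFORE roll [ 5.93 -1.44  0.36] mm [  -8.8  -28.4 -118.7]
```

View pics/top14c.png

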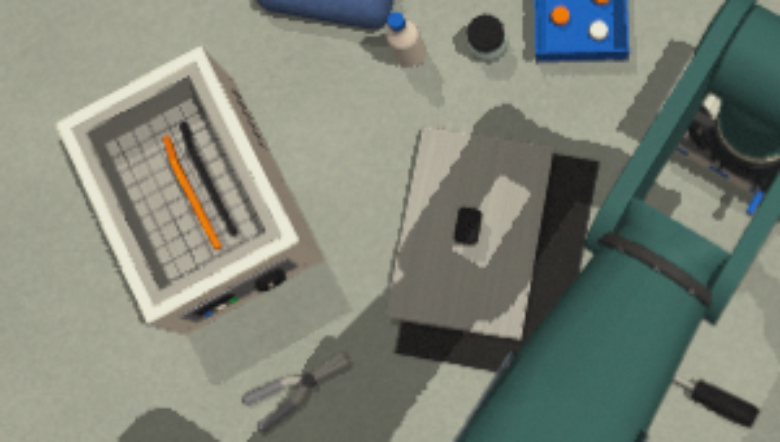

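```bash
python3 - <<'E'
s=open('go.py').read()
i=s.index('t=np.radians'); 
s=s[:i]+'''d=np.array(a[:3])-g
r=np.radians(dr); Rx=np.array([[1,0,0],[0,np.cos(r),-np.sin(r)],[0,np.sin(r),np.cos(r)]])
j=s['joint_positions']; a1=np.degrees(np.arctan2(a[1],a[0])); 
print(f"t={s['time']:.1f} grasp={g.round(1)} jaw={cur:.1f} w={s['width']:.1f} F={s['wrist_force'].round(1)} tilt={np.degrees(np.arccos(-R[2,0])):.2f} j6={np.degrees(j[5]):.0f} j6target={a1-ang:.0f} (lim 147)")
print("roll units",round(dr/4,2),"AFTER roll",((R@Rx).T@d/20).round(2),"BEFORE roll",(R.T@d/20).round(2),"mm",d.round(1), "toolx",R[:,0].round(3),"tooly.z",R[2,1].round(3))
'''
open('go.py','w').write(s)
E
python3 go.py 520.2 -272.2 66 61.5
```

```text
t=36.5 grasp=[ 529.2 -243.9  185. ] jaw=58.9 w=38.3 F=[ 0.2 -0.1  0.2] tilt=1.92 j6=-88 j6target=-89 (lim 147)
roll units -0.64 AFTER roll [ 6.   -1.26  0.29] BEFORE roll [ 6.   -1.25  0.34] mm [  -9.   -28.3 -119. ] toolx [-0.017 -0.029 -0.999] tooly.z -0.034
```

```bash
python3 -m pendant '[[[0,-0.65,0.15],-0.64,0.1],[[0,-0.61,0.14],0,0.1],[[0.8,0,0],0,0.1],[[1,0,0],0,0.1],[[1,0,0],0,0.1],[[0.9,0,0],0,0.1],[[0.7,0,0],0,0.1],[[0,0,0],0,0.1]]'
python3 go.py 520.2 -272.2 66 61.5
```

```text
time: 37.22
eef_pos: [518.7, -270.5, 100.7]
ee_rot: [[-0.022, 0.478, 0.878], [-0.026, 0.878, -0.479], [-0.999, -0.033, -0.007]]
wrist_force: [-1.0, 0.5, -0.0]
width: 38.4
t=37.2 grasp=[ 518.6 -270.6   94.7] jaw=61.4 w=38.4 F=[-1.   0.5 -0. ] tilt=1.93 j6=-93 j6target=-89 (lim 147)
roll units -0.02 AFTER roll [1.44 0.02 0.12] BEFORE roll [1.44 0.02 0.12] mm [  1.6  -1.6 -28.7] toolx [-0.022 -0.026 -0.999] tooly.z -0.033
```

```bash
python3 -m pendant '[[[0.6,0.02,0.1],0,0.1],[[0.5,0,0],0,0.1],[[0.25,0,0],0,0.1],[[0,0,0],0,0.1],[[0,0,0],0,0.1]]'
python3 go.py 520.2 -272.2 66 61.5
python3 - <<'E'
from h import *
g=grab("side","side15")
cv2.imwrite('pics/side15c.png',cv2.resize(g['img'][220:370,250:400,::-1],None,fx=4,fy=4))
E
```

```text
time: 37.63
eef_pos: [522.8, -272.4, 78.0]
ee_rot: [[-0.015, 0.478, 0.878], [-0.03, 0.878, -0.478], [-0.999, -0.033, 0.001]]
wrist_force: [0.2, -0.5, -0.0]
width: 38.3
t=37.6 grasp=[ 522.7 -272.6   72. ] jaw=61.4 w=38.3 F=[ 0.2 -0.5 -0. ] tilt=1.91 j6=-93 j6target=-89 (lim 147)
roll units -0.02 AFTER roll [ 0.3  -0.03 -0.12] BEFORE roll [ 0.3  -0.03 -0.12] mm [-2.5  0.4 -6. ] toolx [-0.015 -0.03  -0.999] tooly.z -0.033
```

View pics/side15c.png

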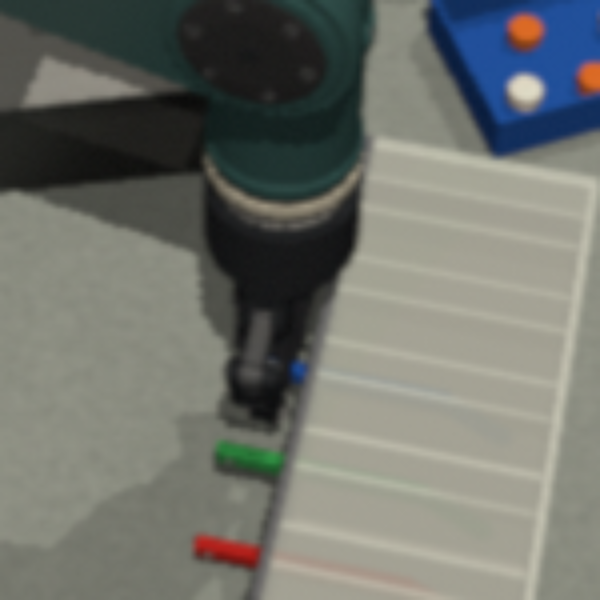

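```bash
python3 -m pendant '[[[0.27,-0.02,-0.14],0,0.1],[[0,0,0],0,0.1]]'
python3 -m pendant '[[[0,0,0],0,1],[[0,0,0],0,1],[[0,0,0],0,1],[[0,0,0],0,1],[[0,0,0],0,1],[[0,0,0],0,1]]' 60
python3 -m pendant '[[[-0.2,0,0],0,1],[[-0.2,0,0],0,1],[[-0.2,0,0],0,1],[[0,0,0],0,1],[[0,0,0],0,1]]'
python3 go.py 520.2 -272.2 66 61.5
python3 - <<'E'
from h import *
g=grab("side","side16")
cv2.imwrite('pics/side16c.png',cv2.resize(g['img'][220:370,250:400,::-1],None,fx=4,fy=4))
E
```

```text
time: 37.85
eef_pos: [519.6, -271.4, 72.3]
ee_rot: [[-0.015, 0.478, 0.878], [-0.03, 0.878, -0.478], [-0.999, -0.033, 0.001]]
wrist_force: [0.9, 0.3, -0.6]
width: 38.2
time: 38.35
eef_pos: [520.2, -271.7, 73.0]
ee_rot: [[-0.014, 0.478, 0.878], [-0.03, 0.878, -0.478], [-0.999, -0.033, 0.002]]
wrist_force: [-1.0, 0.7, 0.7]
width: 7.0
time: 38.77
eef_pos: [520.5, -271.5, 85.3]
ee_rot: [[-0.014, 0.478, 0.878], [-0.031, 0.878, -0.478], [-0.999, -0.033, 0.003]]
wrist_force: [0.1, 0.2, -0.8]
width: 7.0
t=38.8 grasp=[ 520.5 -271.6   79.3] jaw=61.4 w=7.0 F=[ 0.1  0.2 -0.8] tilt=1.92 j6=-93 j6target=-89 (lim 147)
roll units -0.02 AFTER roll [ 0.67 -0.01  0.  ] BEFORE roll [ 0.67 -0.01  0.  ] mm [ -0.3  -0.6 -13.3] toolx [-0.014 -0.031 -0.999] tooly.z -0.033
```

View pics/side16c.png

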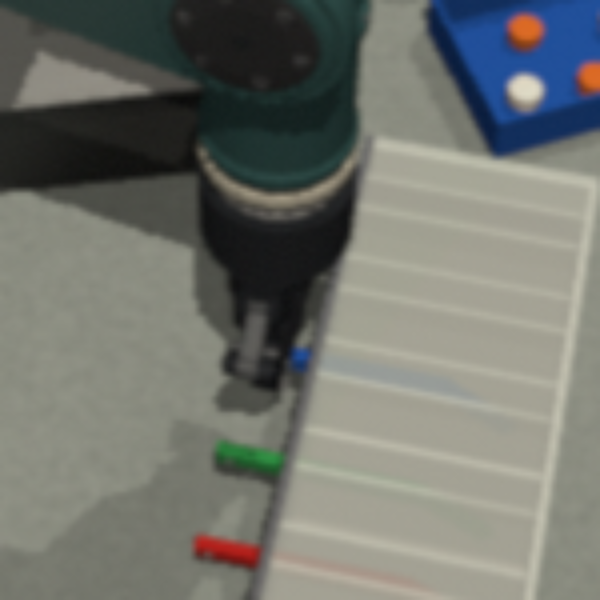

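```bash
python3 -m pendant '[[[0,0,-0.5],0,1],[[0,0,-0.7],0,1],[[0,0,-0.7],0,1],[[0,0,-0.7],0,1],[[0,0,-0.6],0,1],[[0,0,-0.4],0,1],[[0,0,0],0,1],[[0,0,0],0,1]]'
python3 -m pendant '[[[-0.28,0,-0.4],0,1],[[-0.28,0,-0.4],0,1],[[-0.28,0,-0.4],0,1],[[-0.28,0,-0.4],0,1],[[-0.28,0,-0.4],0,1],[[-0.28,0,-0.4],0,1],[[-0.28,0,-0.4],0,1],[[0,0,0],0,1]]'
python3 - <<'E'
from h import *
g=grab("side","side17")
cv2.imwrite('pics/side17c.png',cv2.resize(g['img'][200:350,230:380,::-1],None,fx=3,fy=3))
E
python3 go.py 451 338 200 121.4
```

```text
time: 39.48
eef_pos: [457.1, -236.9, 84.7]
ee_rot: [[-0.014, 0.478, 0.878], [-0.03, 0.878, -0.478], [-0.999, -0.033, 0.002]]
wrist_force: [-0.8, 0.2, 0.4]
width: 6.6
time: 40.15
eef_pos: [407.8, -208.5, 125.2]
ee_rot: [[-0.013, 0.478, 0.878], [-0.031, 0.878, -0.478], [-0.999, -0.034, 0.003]]
wrist_force: [0.8, -0.0, -0.8]
width: 6.7
t=40.2 grasp=[ 408.2 -209.   118.7] jaw=61.4 w=7.0 F=[ 0.4 -0.2 -0.6] tilt=1.93 j6=-94 j6target=-85 (lim 147)
roll units -14.99 AFTER roll [-4.94 22.14 15.96] BEFORE roll [ -4.94  24.89 -11.18] mm [ 42.8 547.   81.3] toolx [-0.013 -0.031 -0.999] tooly.z -0.034
```

View pics/side17c.png

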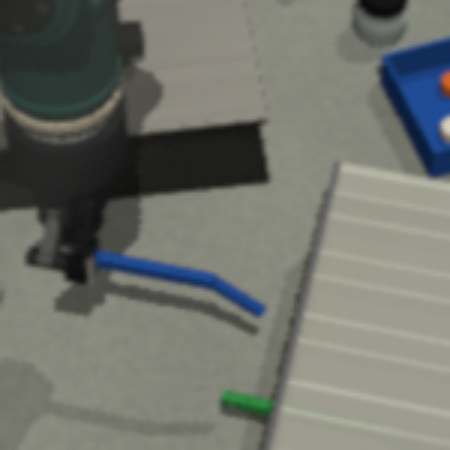

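```bash
python3 -m pendant '[[[-0.7,0.4,-0.2],0,1],[[-0.9,0.6,-0.3],0,1],[[-0.8,0.8,-0.36],0,1],[[-0.8,0.9,-0.4],0,1],[[-0.8,0.9,-0.4],0,1],[[-0.7,0.9,-0.4],0,1],[[-0.2,0.9,-0.4],0,1],[[0,0.9,-0.4],0,1]]'
python3 -m pendant '[[[0,0.9,-0.4],0,1],[[0,0.9,-0.4],0,1],[[0,0.9,-0.4],0,1],[[0,0.9,-0.4],0,1],[[0,0.9,-0.4],0,1],[[0,0.9,-0.4],0,1],[[0,0.9,-0.4],0,1],[[0,0.5,-0.2],0,1]]'
python3 -m pendant '[[[0,0,0],-1,1],[[0,0,0],-1,1],[[0,0,0],-1,1],[[0,0,0],-1,1],[[0,0,0],-1,1],[[0,0,0],-1,1],[[0,0,0],-1,1],[[0,0,0],-1,1]]'
python3 -m pendant '[[[0,0,0],-1,1],[[0,0,0],-1,1],[[0,0,0],-1,1],[[0,0,0],-1,1],[[0,0,0],-1,1],[[0,0,0],-1,1],[[0,0,0],-1,1],[[0,0,0],0,1]]'
python3 go.py 453.8 336.5 200 121.4
```

```text
time: 40.87
eef_pos: [420.8, -67.4, 219.1]
ee_rot: [[-0.011, 0.478, 0.878], [-0.031, 0.878, -0.478], [-0.999, -0.032, 0.005]]
wrist_force: [-0.0, -0.3, -0.2]
width: 6.7
time: 41.53
eef_pos: [432.2, 81.8, 212.3]
ee_rot: [[-0.015, 0.476, 0.879], [-0.029, 0.879, -0.477], [-0.999, -0.033, 0.001]]
wrist_force: [-0.3, -0.9, 0.1]
width: 7.2
time: 42.2
eef_pos: [432.3, 79.7, 212.5]
ee_rot: [[-0.015, -0.063, 0.998], [-0.03, 0.998, 0.063], [-0.999, -0.029, -0.017]]
wrist_force: [-0.0, 0.2, -0.1]
width: 7.1
time: 42.87
eef_pos: [432.3, 79.8, 212.4]
ee_rot: [[-0.015, -0.522, 0.853], [-0.03, 0.853, 0.522], [-0.999, -0.018, -0.029]]
wrist_force: [0.0, 1.1, -0.2]
width: 6.5
t=42.9 grasp=[432.2  79.6 206.4] jaw=121.5 w=6.5 F=[ 0.   1.1 -0.2] tilt=1.94 j6=-117 j6target=-85 (lim 147)
roll units 0.02 AFTER roll [-0.08 10.41  7.62] BEFORE roll [-0.08 10.39  7.63] mm [ 21.6 256.9  -6.4] toolx [-0.015 -0.03  -0.999] tooly.z -0.018
```

```bash
python3 -m pendant '[[[0,0.5,0.36],0,1],[[0,0.9,0.66],0,1],[[0,0.9,0.66],0,1],[[0,0.9,0.66],0,1],[[0,0.9,0.66],0,1],[[0,0.9,0.66],0,1],[[0,0.9,0.66],0,1],[[0,0.9,0.66],0,1]]'
python3 -m pendant '[[[0,0.9,0.66],0,1],[[0,0.9,0.66],0,1],[[0,0.9,0.66],0,1],[[0,0.6,0.45],0,1],[[0,0.3,0.2],0,1],[[0,0,0],0,1],[[0,0,0],0,1]]'
python3 go.py 453.8 336.5 112 121.4
python3 - <<'E'
from h import *
g=grab("side","side18")
cv2.imwrite('pics/side18c.png',cv2.resize(g['img'][30:210,150:350,::-1],None,fx=3,fy=3))
E
```

```text
time: 43.53
eef_pos: [446.3, 248.9, 207.2]
ee_rot: [[-0.015, -0.52, 0.854], [-0.03, 0.854, 0.519], [-0.999, -0.018, -0.028]]
wrist_force: [-0.2, -0.4, 0.1]
width: 6.6
time: 44.12
eef_pos: [453.5, 336.3, 204.5]
ee_rot: [[-0.015, -0.521, 0.853], [-0.031, 0.853, 0.521], [-0.999, -0.019, -0.029]]
wrist_force: [0.4, -0.6, -0.4]
width: 6.5
t=44.1 grasp=[453.4 336.1 198.5] jaw=121.4 w=6.5 F=[ 0.4 -0.6 -0.4] tilt=1.98 j6=-90 j6target=-85 (lim 147)
roll units 0.01 AFTER roll [4.32 0.09 0.15] BEFORE roll [4.32 0.09 0.15] mm [  0.4   0.4 -86.5] toolx [-0.015 -0.031 -0.999] tooly.z -0.019
```

View pics/side18c.png

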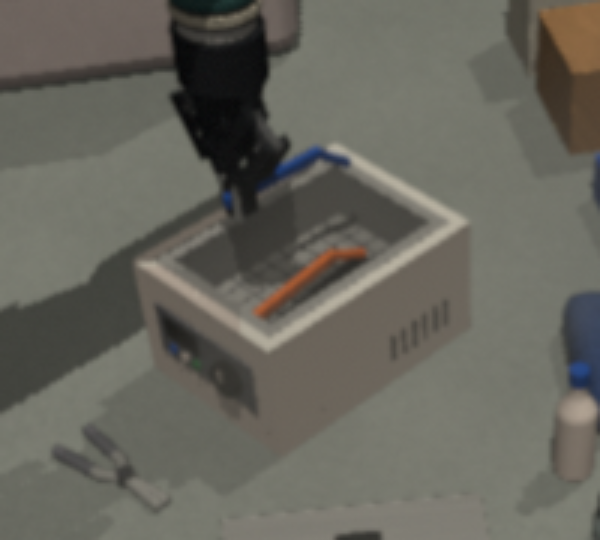

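```bash
python3 -m pendant '[[[0.6,0.05,0.1],0,1],[[0.9,0.04,0.05],0,1],[[0.9,0,0],0,1],[[0.9,0,0],0,1],[[0.7,0,0],0,1],[[0.3,0,0],0,1],[[0,0,0],0,1],[[0,0,0],0,1]]'
python3 go.py 453.8 336.5 112 121.4
python3 -m pendant '[[[0,0,0],0,0.4],[[0,0,0],0,0.2],[[0,0,0],0,0.2],[[-0.5,0,0],0,0.2],[[-1,0,0],0,0.2],[[-1,0,0],0,0.2],[[-1,0,0],0,0.2],[[-1,0,0],0,0.1]]'
python3 go.py 493.5 -319.3 180 61.5
```

```text
time: 44.83
eef_pos: [453.9, 336.8, 118.6]
ee_rot: [[-0.015, -0.521, 0.853], [-0.03, 0.853, 0.52], [-0.999, -0.018, -0.029]]
wrist_force: [-0.0, -0.6, 0.2]
width: 7.0
t=44.8 grasp=[453.8 336.6 112.6] jaw=121.4 w=7.0 F=[-0.  -0.6  0.2] tilt=1.93 j6=-90 j6target=-85 (lim 147)
roll units 0.0 AFTER roll [ 0.03 -0.01 -0.  ] BEFORE roll [ 0.03 -0.01 -0.  ] mm [ 0.  -0.1 -0.6] toolx [-0.015 -0.03  -0.999] tooly.z -0.018
time: 45.5
eef_pos: [455.2, 340.2, 210.9]
ee_rot: [[-0.013, -0.522, 0.853], [-0.029, 0.853, 0.521], [-0.999, -0.018, -0.027]]
wrist_force: [-0.9, 0.1, -0.3]
width: 38.3
t=45.5 grasp=[455.2 340.  204.9] jaw=121.5 w=38.3 F=[-0.9  0.1 -0.3] tilt=1.84 j6=-90 j6target=-94 (lim 147)
roll units 14.99 AFTER roll [  2.18 -28.    17.42] BEFORE roll [  2.18 -29.1  -15.52] mm [  38.3 -659.3  -24.9] toolx [-0.013 -0.029 -0.999] tooly.z -0.018
```

```bash
python3 -m pendant '[[[0,0,0],1,0.1],[[0,0,0],1,0.1],[[0,0,0],1,0.1],[[0,0,0],1,0.1],[[0,0,0],1,0.1],[[0,0,0],1,0.1],[[0,0,0],1,0.1],[[0,0,0],1,0.1]]'
python3 -m pendant '[[[0,0,0],1,0.1],[[0,0,0],1,0.1],[[0,0,0],1,0.1],[[0,0,0],1,0.1],[[0,0,0],1,0.1],[[0,0,0],1,0.1],[[0,0,0],1,0.1],[[0,-0.5,0.3],0,0.1]]'
python3 -m pendant '[[[0,-1,0.62],0,0.1],[[0,-1,0.62],0,0.1],[[0,-1,0.62],0,0.1],[[0,-1,0.62],0,0.1],[[0,-1,0.62],0,0.1],[[0,-1,0.62],0,0.1],[[0,-1,0.62],0,0.1],[[0,-1,0.62],0,0.1]]'
python3 -m pendant '[[[0,-1,0.62],0,0.1],[[0,-1,0.62],0,0.1],[[0,-1,0.62],0,0.1],[[0,-1,0.62],0,0.1],[[0,-1,0.62],0,0.1],[[0,-1,0.62],0,0.1],[[0,-1,0.62],0,0.1],[[0,-1,0.62],0,0.1]]'
python3 -m pendant '[[[0.3,-1,0.62],0,0.1],[[0.3,-1,0.62],0,0.1],[[0.3,-1,0.62],0,0.1],[[0.3,-1,0.62],0,0.1],[[0.3,-1,0.62],0,0.1],[[0.3,-1,0.62],0,0.1],[[0.3,-1,0.62],0,0.1],[[0,-1,0.62],0,0.1]]'
python3 go.py 493.5 -319.3 130 61.5
```

```text
time: 46.17
eef_pos: [455.3, 340.2, 210.0]
ee_rot: [[-0.013, 0.013, 1.0], [-0.029, 0.999, -0.013], [-0.999, -0.029, -0.013]]
wrist_force: [0.2, 0.5, -0.6]
width: 38.4
time: 46.83
eef_pos: [455.6, 329.6, 210.0]
ee_rot: [[-0.014, 0.477, 0.879], [-0.028, 0.878, -0.477], [-1.0, -0.031, 0.002]]
wrist_force: [0.5, -0.7, 0.3]
width: 38.4
time: 47.5
eef_pos: [466.1, 138.7, 215.5]
ee_rot: [[-0.013, 0.476, 0.879], [-0.03, 0.879, -0.477], [-0.999, -0.033, 0.003]]
wrist_force: [1.0, 0.7, -0.1]
width: 38.6
time: 48.17
eef_pos: [476.5, -49.2, 221.0]
ee_rot: [[-0.013, 0.477, 0.879], [-0.031, 0.879, -0.477], [-0.999, -0.033, 0.003]]
wrist_force: [0.5, 0.1, 0.2]
width: 38.3
time: 48.83
eef_pos: [485.7, -237.9, 182.8]
ee_rot: [[-0.016, 0.477, 0.879], [-0.029, 0.879, -0.477], [-0.999, -0.034, -0.0]]
wrist_force: [0.6, 0.4, -0.0]
width: 37.8
t=48.8 grasp=[ 485.6 -238.1  176.8] jaw=61.5 w=37.8 F=[ 0.6  0.4 -0. ] tilt=1.93 j6=-92 j6target=-94 (lim 147)
roll units 0.01 AFTER roll [ 2.45 -3.3   2.29] BEFORE roll [ 2.45 -3.3   2.28] mm [  7.9 -81.2 -46.8] toolx [-0.016 -0.029 -0.999] tooly.z -0.034
```

```bash
python3 -m pendant '[[[0.3,-0.8,0.56],0,0.1],[[0.5,-0.9,0.62],0,0.1],[[0.5,-0.9,0.62],0,0.1],[[0.5,-0.5,0.35],0,0.1],[[0.4,-0.2,0.14],0,0.1],[[0.25,0,0],0,0.1],[[0,0,0],0,0.1],[[0,0,0],0,0.1]]'
python3 go.py 493.5 -319.3 66 61.5
python3 - <<'E'
from h import *
np.set_printoptions(precision=1,suppress=True)
g=grab("side","side19"); f=grab("top","top19")
cv2.imwrite('pics/side19c.png',cv2.resize(g['img'][250:400,230:380,::-1],None,fx=4,fy=4))
cv2.imwrite('pics/top19c.png',cv2.resize(f['img'][180:350,90:390,::-1],None,fx=2.6,fy=2.6))
E
```

```text
time: 49.5
eef_pos: [494.8, -316.7, 136.5]
ee_rot: [[-0.015, 0.477, 0.879], [-0.029, 0.878, -0.477], [-0.999, -0.033, 0.0]]
wrist_force: [-0.1, 0.1, 1.2]
width: 38.6
t=49.5 grasp=[ 494.7 -316.9  130.5] jaw=61.5 w=38.6 F=[-0.1  0.1  1.2] tilt=1.88 j6=-98 j6target=-94 (lim 147)
roll units 0.0 AFTER roll [ 3.23 -0.03  0.  ] BEFORE roll [ 3.23 -0.03  0.  ] mm [ -1.2  -2.4 -64.5] toolx [-0.015 -0.029 -0.999] tooly.z -0.033
```

View pics/side19c.png

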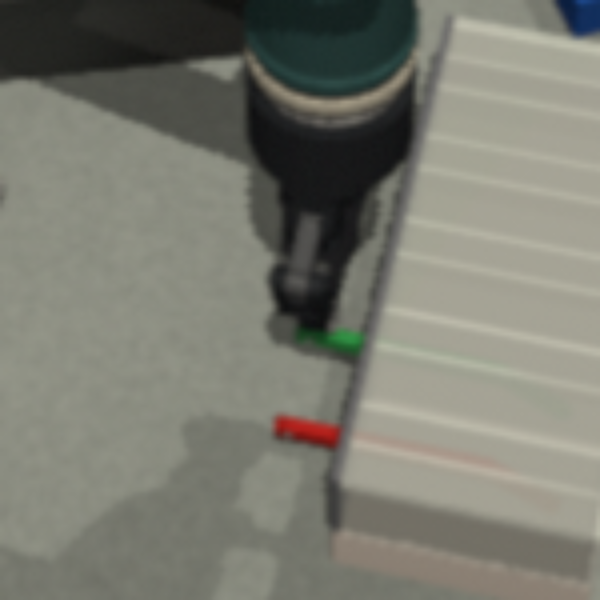

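View pics/top19c.png

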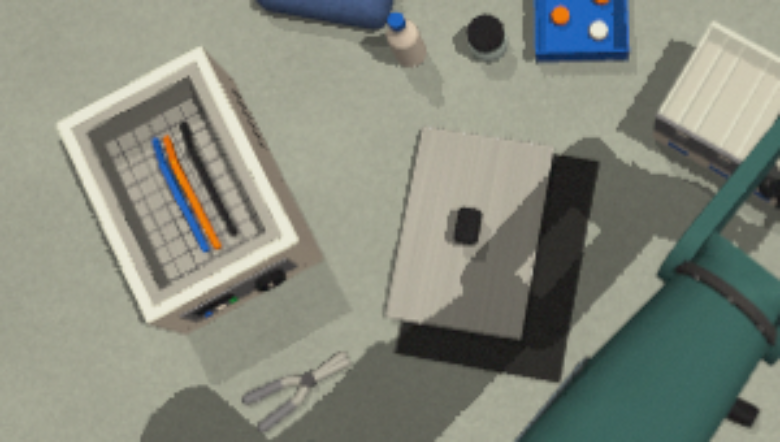

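```bash
python3 -m pendant '[[[0.7,-0.03,0],0,0.1],[[0.8,0,0],0,0.1],[[0.7,0,0],0,0.1],[[0.5,0,0],0,0.1],[[0.35,0,0],0,0.1],[[0.15,0,0],0,0.1],[[0,0,0],0,0.1],[[0,0,0],0,0.1]]'
python3 go.py 493.5 -319.3 66 61.5
python3 - <<'E'
from h import *
g=grab("side","side20")
cv2.imwrite('pics/side20c.png',cv2.resize(g['img'][250:400,230:380,::-1],None,fx=4,fy=4))
E
```

```text
time: 50.27
eef_pos: [494.1, -320.4, 73.4]
ee_rot: [[-0.014, 0.478, 0.878], [-0.031, 0.878, -0.478], [-0.999, -0.034, 0.003]]
wrist_force: [0.1, 0.6, -0.8]
width: 38.0
t=50.3 grasp=[ 494.  -320.6   67.4] jaw=61.4 w=38.0 F=[ 0.1  0.6 -0.8] tilt=1.93 j6=-99 j6target=-94 (lim 147)
roll units -0.01 AFTER roll [ 0.07  0.05 -0.05] BEFORE roll [ 0.07  0.05 -0.05] mm [-0.5  1.3 -1.4] toolx [-0.014 -0.031 -0.999] tooly.z -0.034
```

View pics/side20c.png

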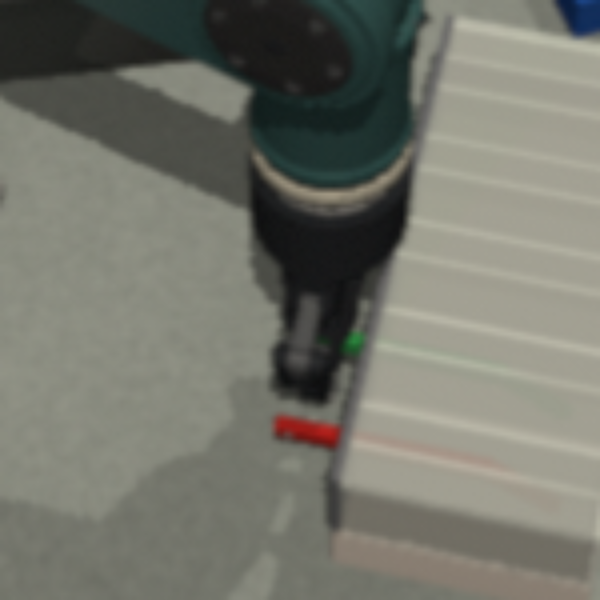

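```bash
python3 -m pendant '[[[0.05,0.05,-0.05],0,1],[[0,0,0],0,1],[[0,0,0],0,1],[[0,0,0],0,1],[[0,0,0],0,1],[[0,0,0],0,1]]' 60
python3 -m pendant '[[[-0.2,0,0],0,1],[[-0.2,0,0],0,1],[[-0.2,0,0],0,1],[[0,0,0],0,1],[[0,0,0],0,1]]'
python3 -m pendant '[[[0,0,-0.5],0,1],[[0,0,-0.7],0,1],[[0,0,-0.7],0,1],[[0,0,-0.7],0,1],[[0,0,-0.6],0,1],[[0,0,-0.4],0,1],[[0,0,0],0,1],[[0,0,0],0,1]]'
python3 - <<'E'
from h import *
g=grab("side","side21")
cv2.imwrite('pics/side21c.png',cv2.resize(g['img'][220:370,230:380,::-1],None,fx=4,fy=4))
E
```

```text
time: 50.82
eef_pos: [493.5, -318.9, 72.2]
ee_rot: [[-0.014, 0.478, 0.878], [-0.03, 0.878, -0.478], [-0.999, -0.033, 0.002]]
wrist_force: [-1.0, 1.1, 2.9]
width: 7.0
time: 51.23
eef_pos: [493.7, -318.8, 84.2]
ee_rot: [[-0.014, 0.478, 0.878], [-0.031, 0.878, -0.478], [-0.999, -0.034, 0.002]]
wrist_force: [0.3, -0.9, -0.1]
width: 7.1
time: 51.9
eef_pos: [430.3, -284.3, 83.7]
ee_rot: [[-0.014, 0.478, 0.878], [-0.03, 0.878, -0.478], [-0.999, -0.033, 0.002]]
wrist_force: [0.2, -0.2, -0.9]
width: 7.0
```

View pics/side21c.png

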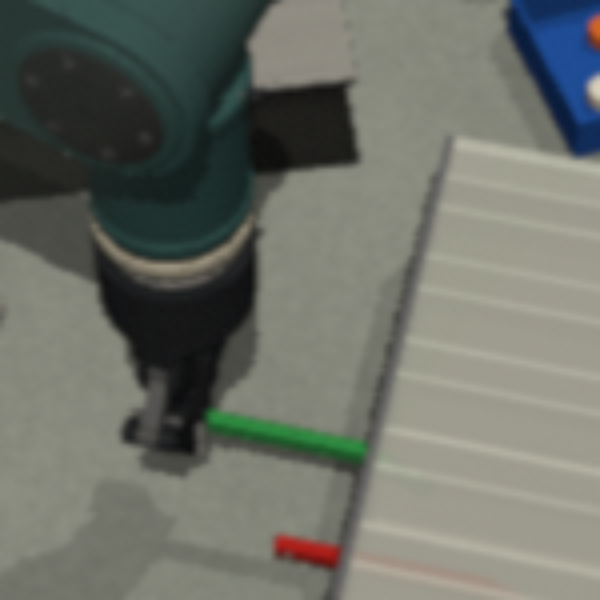

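```bash
python3 -m pendant '[[[-0.28,0,-0.4],0,1],[[-0.28,0,-0.4],0,1],[[-0.28,0,-0.4],0,1],[[-0.28,0,-0.4],0,1],[[-0.28,0,-0.4],0,1],[[-0.28,0,-0.4],0,1],[[-0.28,0,-0.4],0,1],[[0,0,0],0,1]]'
python3 go.py 442.8 354.5 200 61.4
python3 - <<'E'
from h import *
g=grab("side","side22")
cv2.imwrite('pics/side22c.png',cv2.resize(g['img'][220:370,200:350,::-1],None,fx=3,fy=3))
E
```

```text
time: 52.62
eef_pos: [381.0, -255.9, 124.3]
ee_rot: [[-0.013, 0.478, 0.878], [-0.031, 0.878, -0.478], [-0.999, -0.034, 0.003]]
wrist_force: [0.5, -0.9, -0.3]
width: 6.7
t=52.6 grasp=[ 380.9 -256.1  118.3] jaw=61.4 w=6.7 F=[ 0.5 -0.9 -0.3] tilt=1.95 j6=-101 j6target=-23 (lim 147)
roll units 0.01 AFTER roll [ -5.08  28.13 -11.88] BEFORE roll [ -5.08  28.13 -11.87] mm [ 61.9 610.6  81.7] toolx [-0.013 -0.031 -0.999] tooly.z -0.034
```

View pics/side22c.png

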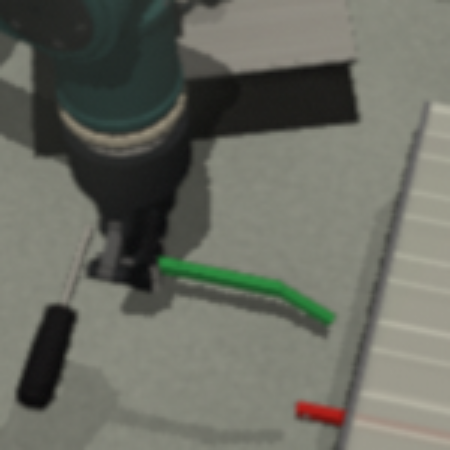

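```bash
python3 -m pendant '[[[-0.8,0.4,-0.16],0,1],[[-0.9,0.7,-0.3],0,1],[[-0.9,0.9,-0.38],0,1],[[-0.9,1,-0.42],0,1],[[-0.9,1,-0.42],0,1],[[-0.7,1,-0.42],0,1],[[-0.2,1,-0.42],0,1],[[0,1,-0.42],0,1]]'
python3 -m pendant '[[[0,1,-0.42],0,1],[[0,1,-0.42],0,1],[[0,1,-0.42],0,1],[[0,1,-0.42],0,1],[[0,1,-0.42],0,1],[[0,1,-0.42],0,1],[[0,1,-0.42],0,1],[[0,1,-0.42],0,1]]'
python3 -m pendant '[[[0,1,-0.42],0,1],[[0,0.6,-0.2],-1,1],[[0,0,0],-1,1],[[0,0,0],-1,1],[[0,0,0],-1,1],[[0,0,0],-1,1],[[0,0,0],-1,1],[[0,0,0],-1,1]]'
python3 -m pendant '[[[0,0,0],-1,1],[[0,0,0],-1,1],[[0,0,0],-1,1],[[0,0,0],-1,1],[[0,0,0],-1,1],[[0,0,0],-1,1],[[0,0,0],-1,1],[[0,0,0],-1,1]]'
python3 go.py 442.8 354.5 200 121.4
```

```text
time: 53.33
eef_pos: [399.5, -101.4, 225.7]
ee_rot: [[-0.011, 0.478, 0.878], [-0.031, 0.878, -0.478], [-0.999, -0.033, 0.005]]
wrist_force: [-0.2, -0.9, -1.0]
width: 6.7
time: 54.0
eef_pos: [416.0, 71.7, 218.2]
ee_rot: [[-0.015, 0.478, 0.878], [-0.03, 0.878, -0.478], [-0.999, -0.033, 0.001]]
wrist_force: [0.1, -0.1, -0.4]
width: 6.8
time: 54.67
eef_pos: [420.4, 104.7, 217.0]
ee_rot: [[-0.015, 0.006, 1.0], [-0.03, 1.0, -0.006], [-0.999, -0.03, -0.015]]
wrist_force: [-0.2, 1.3, -0.3]
width: 6.5
time: 55.33
eef_pos: [420.4, 104.6, 217.0]
ee_rot: [[-0.015, -0.525, 0.851], [-0.03, 0.851, 0.524], [-0.999, -0.018, -0.029]]
wrist_force: [-0.9, -0.4, -0.3]
width: 6.9
t=55.3 grasp=[420.4 104.4 211. ] jaw=121.6 w=6.9 F=[-0.9 -0.4 -0.3] tilt=1.92 j6=-114 j6target=-83 (lim 147)
roll units 0.06 AFTER roll [ 0.16 10.1   7.48] BEFORE roll [ 0.16 10.06  7.52] mm [ 22.4 250.1 -11. ] toolx [-0.015 -0.03  -0.999] tooly.z -0.018
```

```bash
python3 -m pendant '[[[0,0.5,0.37],0,1],[[0,0.9,0.67],0,1],[[0,0.9,0.67],0,1],[[0,0.9,0.67],0,1],[[0,0.9,0.67],0,1],[[0,0.9,0.67],0,1],[[0,0.9,0.67],0,1],[[0,0.9,0.67],0,1]]'
python3 -m pendant '[[[0,0.9,0.67],0,1],[[0,0.9,0.67],0,1],[[0,0.9,0.67],0,1],[[0,0.4,0.32],0,1],[[0,0.15,0.1],0,1],[[0,0,0],0,1],[[0,0,0],0,1]]'
python3 go.py 442.8 354.5 114 121.4
```

```text
time: 56.0
eef_pos: [435.8, 274.6, 211.5]
ee_rot: [[-0.015, -0.522, 0.853], [-0.03, 0.853, 0.521], [-0.999, -0.018, -0.029]]
wrist_force: [-0.4, 0.2, -0.3]
width: 6.6
time: 56.58
eef_pos: [443.3, 353.3, 209.3]
ee_rot: [[-0.015, -0.521, 0.853], [-0.031, 0.853, 0.521], [-0.999, -0.018, -0.029]]
wrist_force: [0.4, -0.2, 0.2]
width: 6.9
t=56.6 grasp=[443.2 353.2 203.3] jaw=121.4 w=6.9 F=[ 0.4 -0.2  0.2] tilt=1.97 j6=-88 j6target=-83 (lim 147)
roll units 0.01 AFTER roll [4.46 0.15 0.15] BEFORE roll [4.46 0.15 0.15] mm [ -0.4   1.3 -89.3] toolx [-0.015 -0.031 -0.999] tooly.z -0.018
```

```bash
python3 -m pendant '[[[0.6,0.1,0.1],0,1],[[0.9,0.05,0.05],0,1],[[0.9,0,0],0,1],[[0.9,0,0],0,1],[[0.7,0,0],0,1],[[0.4,0,0],0,1],[[0,0,0],0,1],[[0,0,0],0,1]]'
python3 go.py 442.8 354.5 112 121.4
python3 - <<'E'
from h import *
g=grab("side","side23")
cv2.imwrite('pics/side23c.png',cv2.resize(g['img'][60:190,170:330,::-1],None,fx=4,fy=4))
E
```

```text
time: 57.25
eef_pos: [442.9, 355.0, 121.2]
ee_rot: [[-0.015, -0.521, 0.853], [-0.03, 0.853, 0.52], [-0.999, -0.018, -0.029]]
wrist_force: [0.2, -0.1, 0.2]
width: 6.8
t=57.2 grasp=[442.8 354.8 115.2] jaw=121.4 w=6.8 F=[ 0.2 -0.1  0.2] tilt=1.95 j6=-88 j6target=-83 (lim 147)
roll units 0.0 AFTER roll [ 0.16 -0.01 -0.  ] BEFORE roll [ 0.16 -0.01 -0.  ] mm [-0.  -0.3 -3.2] toolx [-0.015 -0.03  -0.999] tooly.z -0.018
```

View pics/side23c.png

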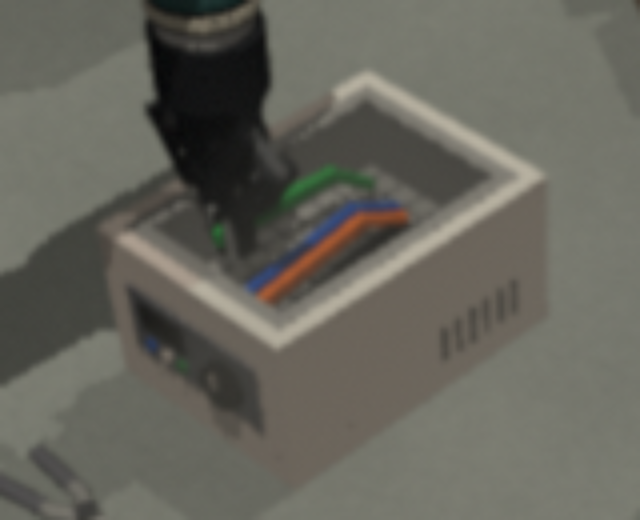

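```bash
python3 -m pendant '[[[0.1,0,0],0,1],[[0,0,0],0,0.5],[[0,0,0],0,0.4],[[0,0,0],0,0.4],[[-0.4,0,0],0,0.4],[[-0.8,0,0],0,0.4],[[-1,0,0],0,0.3],[[-1,0,0],0,0.2]]'
python3 -m pendant '[[[-1,0,0],1,0.1],[[-0.7,0,0],1,0.1],[[0,0,0],1,0.1],[[0,0,0],1,0.1],[[0,0,0],1,0.1],[[0,0,0],1,0.1],[[0,0,0],1,0.1],[[0,0,0],1,0.1]]'
python3 -m pendant '[[[0,0,0],1,0.1],[[0,0,0],1,0.1],[[0,0,0],1,0.1],[[0,0,0],1,0.1],[[0,0,0],1,0.1],[[0,0,0],1,0.1],[[0,0,0],1,0.1]]'
python3 go.py 470.1 -367.4 130 61.5
```

```text
time: 57.97
eef_pos: [443.6, 357.4, 184.4]
ee_rot: [[-0.015, -0.522, 0.853], [-0.03, 0.853, 0.521], [-0.999, -0.018, -0.029]]
wrist_force: [1.1, -0.7, -0.0]
width: 34.3
time: 58.63
eef_pos: [444.4, 358.6, 218.4]
ee_rot: [[-0.014, 0.013, 1.0], [-0.029, 0.999, -0.013], [-0.999, -0.03, -0.013]]
wrist_force: [-0.7, 0.9, -0.6]
width: 38.5
time: 59.22
eef_pos: [444.4, 358.6, 218.3]
ee_rot: [[-0.014, 0.481, 0.877], [-0.029, 0.876, -0.481], [-0.999, -0.032, 0.002]]
wrist_force: [-0.1, -0.6, -0.1]
width: 38.6
t=59.2 grasp=[444.4 358.4 212.3] jaw=61.2 w=38.6 F=[-0.1 -0.6 -0.1] tilt=1.86 j6=-28 j6target=-100 (lim 147)
roll units -0.06 AFTER roll [  5.16 -31.13  18.44] BEFORE roll [  5.16 -31.04  18.58] mm [  25.7 -725.8  -82.3] toolx [-0.014 -0.029 -0.999] tooly.z -0.032
```

```bash
python3 -m pendant '[[[0,-0.6,0.36],0,0.1],[[0,-1,0.6],0,0.1],[[0,-1,0.6],0,0.1],[[0,-1,0.6],0,0.1],[[0,-1,0.6],0,0.1],[[0,-1,0.6],0,0.1],[[0,-1,0.6],0,0.1],[[0,-1,0.6],0,0.1]]'
python3 -m pendant '[[[0,-1,0.6],0,0.1],[[0,-1,0.6],0,0.1],[[0,-1,0.6],0,0.1],[[0,-1,0.6],0,0.1],[[0,-1,0.6],0,0.1],[[0,-1,0.6],0,0.1],[[0,-1,0.6],0,0.1],[[0,-1,0.6],0,0.1]]'
python3 -m pendant '[[[0,-1,0.6],0,0.1],[[0,-1,0.6],0,0.1],[[0,-1,0.6],0,0.1],[[0,-1,0.6],0,0.1],[[0,-1,0.6],0,0.1],[[0,-1,0.6],0,0.1],[[0.5,-1,0.6],0,0.1],[[0.5,-1,0.6],0,0.1]]'
python3 -m pendant '[[[0.5,-1,0.6],0,0.1],[[0.5,-1,0.6],0,0.1],[[0.5,-1,0.6],0,0.1],[[0.5,-1,0.6],0,0.1],[[0.5,-0.8,0.5],0,0.1],[[0,-0.3,0.2],0,0.1],[[0,0,0],0,0.1],[[0,0,0],0,0.1]]'
python3 go.py 470.1 -367.4 66 61.5
python3 - <<'E'
from h import *
f=grab("top","top24")
cv2.imwrite('pics/top24c.png',cv2.resize(f['img'][180:350,90:390,::-1],None,fx=2.6,fy=2.6))
E
```

```text
time: 59.88
eef_pos: [451.5, 179.6, 223.4]
ee_rot: [[-0.014, 0.477, 0.879], [-0.03, 0.878, -0.477], [-0.999, -0.033, 0.002]]
wrist_force: [0.2, 0.8, -0.2]
width: 38.3
time: 60.55
eef_pos: [459.1, -6.7, 228.9]
ee_rot: [[-0.014, 0.477, 0.879], [-0.031, 0.878, -0.477], [-0.999, -0.033, 0.002]]
wrist_force: [-0.8, -0.4, 0.2]
width: 38.1
time: 61.22
eef_pos: [466.9, -193.8, 215.0]
ee_rot: [[-0.012, 0.477, 0.879], [-0.032, 0.878, -0.477], [-0.999, -0.034, 0.004]]
wrist_force: [-0.0, -0.5, -0.3]
width: 38.5
time: 61.88
eef_pos: [472.0, -312.5, 167.9]
ee_rot: [[-0.014, 0.478, 0.878], [-0.03, 0.878, -0.478], [-0.999, -0.033, 0.002]]
wrist_force: [1.1, 0.2, 0.2]
width: 38.7
t=61.9 grasp=[ 471.9 -312.7  161.9] jaw=61.4 w=38.7 F=[1.1 0.2 0.2] tilt=1.89 j6=-100 j6target=-100 (lim 147)
roll units -0.02 AFTER roll [ 4.87 -2.29  1.22] BEFORE roll [ 4.87 -2.29  1.22] mm [ -1.8 -54.7 -95.9] toolx [-0.014 -0.03  -0.999] tooly.z -0.033
```

View pics/top24c.png

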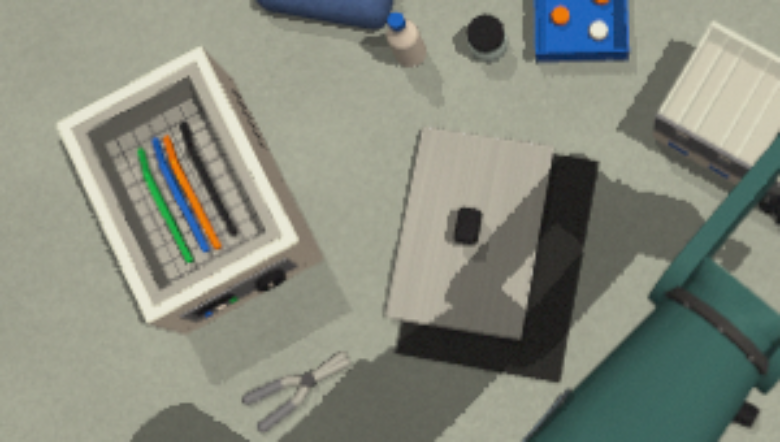

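```bash
python3 -m pendant '[[[0.6,-0.8,0.4],0,0.1],[[0.7,-0.8,0.4],0,0.1],[[0.8,-0.69,0.4],0,0.1],[[0.8,0,0],0,0.1],[[0.8,0,0],0,0.1],[[0.6,0,0],0,0.1],[[0.4,0,0],0,0.1],[[0,0,0],0,0.1]]'
python3 go.py 470.1 -367.4 66 61.5
python3 - <<'E'
from h import *
np.set_printoptions(precision=1,suppress=True)
f=grab("top"); g=grab("side","side25")
cv2.imwrite('pics/side25c.png',cv2.resize(g['img'][270:420,230:380,::-1],None,fx=4,fy=4))
h=f['hsv'].astype(int);H,S,V=h[...,0],h[...,1],h[...,2]
roi=np.zeros(H.shape,bool);roi[220:285,125:190]=1
C=np.array([507,355]);t=np.radians(31.4);ex=np.array([np.cos(t),np.sin(t)]);ey=np.array([-ex[1],ex[0]])
for nm,m in dict(amber=(H>8)&(H<22)&(S>150),blue=(H>100)&(H<125)&(S>120),green=(H>45)&(H<85)&(S>110),black=(V<45)).items():
    for c,st,mm in blobs(m&roi,25):
        ys,xs=np.where(mm);P=bydepth(f,np.c_[xs,ys]);Q=P[:,:2]-C
        print(nm,st,'z',np.percentile(P[:,2],[10,50,90]),'ex',np.percentile(Q@ex,[2,98]),'ey',np.percentile(Q@ey,[5,50,95]))
# well: depth below 80
D=f['depth']; ys,xs=np.mgrid[200:310,100:220]; P=bydepth(f,np.c_[xs.ravel(),ys.ravel()]);Q=P[:,:2]-C
m=(abs(P[:,2]-125)<3); print('rim ex',np.percentile(Q[m]@ex,[.5,99.5]),'ey',np.percentile(Q[m]@ey,[.5,99.5]))
m=(abs(P[:,2]-70)<3)&(abs(Q@ex)<110)&(abs(Q@ey)<80); print('floor ex',np.percentile(Q[m]@ex,[.5,99.5]),'ey',np.percentile(Q[m]@ey,[.5,99.5]))
E
```

```text
time: 62.6
eef_pos: [469.4, -365.5, 73.0]
ee_rot: [[-0.017, 0.477, 0.879], [-0.028, 0.878, -0.477], [-0.999, -0.032, -0.002]]
wrist_force: [-0.4, 0.1, -0.2]
width: 38.3
t=62.6 grasp=[ 469.3 -365.6   67. ] jaw=61.5 w=38.3 F=[-0.4  0.1 -0.2] tilt=1.86 j6=-104 j6target=-100 (lim 147)
roll units 0.0 AFTER roll [ 0.05 -0.06  0.08] BEFORE roll [ 0.05 -0.06  0.08] mm [ 0.8 -1.8 -1. ] toolx [-0.017 -0.028 -0.999] tooly.z -0.032
amber [153 232  22  44 148] z [79.7 89.7 98.3] ex [-72.3  64. ] ey [-3.9 -0.3  6.9]
blue [149 233  21  44 141] z [77.8 89.7 97.2] ex [-67.9  69.3] ey [ 9.4 12.6 16.7]
green [143 237  21  44 137] z [82.9 89.8 98. ] ex [-71.9  66.4] ey [29.3 32.9 36.7]
black [160 227  21  43  77] z [83.2 91.  97.1] ex [-66.9  69.4] ey [-25.8 -23.7 -21.4]
rim ex [-124.5  126.2] ey [-87.7  92.9]
floor ex [-80.5 100.3] ey [-51.5  67.7]
```

View pics/side25c.png

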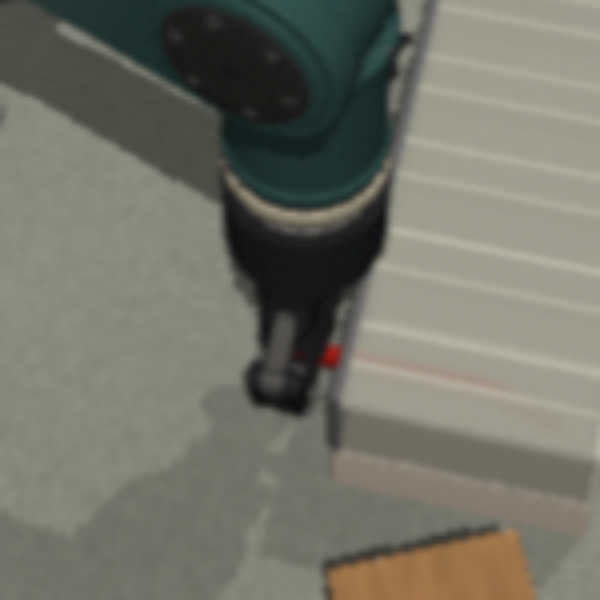

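```bash
python3 -m pendant '[[[0.05,-0.05,0.04],0,0.1],[[0,0,0],0,1],[[0,0,0],0,1],[[0,0,0],0,1],[[0,0,0],0,1],[[0,0,0],0,1],[[0,0,0],0,1]]' 60
python3 -m pendant '[[[-0.2,0,0],0,1],[[-0.2,0,0],0,1],[[-0.2,0,0],0,1],[[0,0,0],0,1],[[0,0,0],0,1]]'
python3 -m pendant '[[[0,0,-0.5],0,1],[[0,0,-0.7],0,1],[[0,0,-0.7],0,1],[[0,0,-0.7],0,1],[[0,0,-0.6],0,1],[[0,0,-0.45],0,1],[[0,0,0],0,1],[[0,0,0],0,1]]'
python3 - <<'E'
from h import *
g=grab("side","side26")
cv2.imwrite('pics/side26c.png',cv2.resize(g['img'][270:420,230:380,::-1],None,fx=4,fy=4))
E
```

```text
time: 63.28
eef_pos: [470.5, -368.7, 74.5]
ee_rot: [[-0.014, 0.478, 0.878], [-0.031, 0.878, -0.478], [-0.999, -0.034, 0.003]]
wrist_force: [0.1, 0.5, 4.2]
width: 6.9
time: 63.7
eef_pos: [470.5, -368.0, 86.0]
ee_rot: [[-0.014, 0.478, 0.878], [-0.03, 0.878, -0.478], [-0.999, -0.033, 0.002]]
wrist_force: [0.2, -0.1, 0.1]
width: 6.8
time: 64.37
eef_pos: [406.2, -333.1, 85.6]
ee_rot: [[-0.014, 0.478, 0.878], [-0.03, 0.878, -0.478], [-0.999, -0.033, 0.002]]
wrist_force: [0.2, 1.1, -1.2]
width: 6.7
```

View pics/side26c.png

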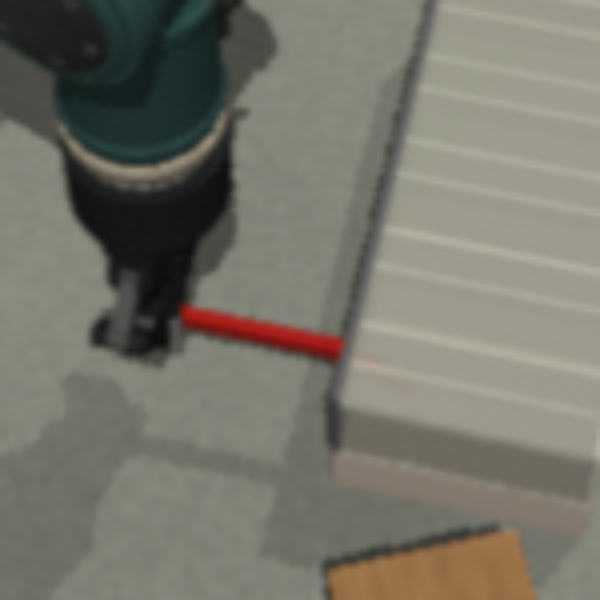

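```bash
python3 -m pendant '[[[-0.28,0,-0.4],0,1],[[-0.28,0,-0.4],0,1],[[-0.28,0,-0.4],0,1],[[-0.28,0,-0.4],0,1],[[-0.28,0,-0.4],0,1],[[-0.28,0,-0.4],0,1],[[-0.28,0,-0.4],0,1],[[0,0,0],0,1]]'
python3 go.py 466.5 315.6 200 61.4
python3 - <<'E'
from h import *
g=grab("side","side27")
cv2.imwrite('pics/side27c.png',cv2.resize(g['img'][250:400,200:350,::-1],None,fx=3,fy=3))
E
```

```text
time: 65.08
eef_pos: [356.9, -304.9, 126.3]
ee_rot: [[-0.013, 0.478, 0.878], [-0.032, 0.878, -0.478], [-0.999, -0.034, 0.003]]
wrist_force: [0.7, -0.8, 0.4]
width: 6.6
t=65.1 grasp=[ 356.8 -305.1  120.3] jaw=61.4 w=6.6 F=[ 0.7 -0.8  0.4] tilt=1.97 j6=-107 j6target=-27 (lim 147)
roll units 0.0 AFTER roll [ -5.04  29.72 -10.02] BEFORE roll [ -5.04  29.72 -10.02] mm [109.7 620.7  79.7] toolx [-0.013 -0.032 -0.999] tooly.z -0.034
```

View pics/side27c.png

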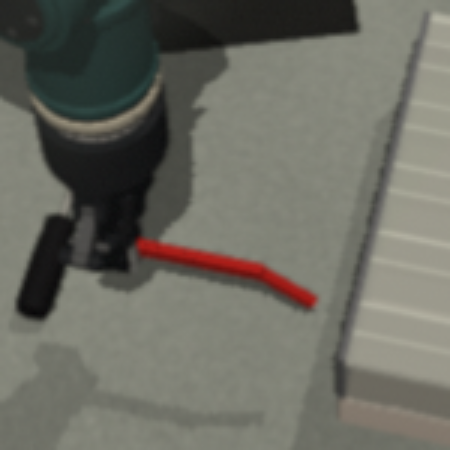

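```bash
python3 -m pendant '[[[-0.8,0.4,-0.13],0,1],[[-0.9,0.7,-0.23],0,1],[[-0.9,0.9,-0.3],0,1],[[-0.9,1,-0.34],0,1],[[-0.9,1,-0.34],0,1],[[-0.8,1,-0.34],0,1],[[-0.4,1,-0.34],0,1],[[0,1,-0.34],0,1]]'
python3 -m pendant '[[[0,1,-0.34],0,1],[[0,1,-0.34],0,1],[[0,1,-0.34],0,1],[[0,1,-0.34],0,1],[[0,1,-0.34],0,1],[[0,1,-0.34],0,1],[[0,1,-0.34],0,1],[[0,1,-0.34],0,1]]'
python3 -m pendant '[[[0,1,-0.34],0,1],[[0,1,-0.34],0,1],[[0,0.5,-0.16],-1,1],[[0,0,0],-1,1],[[0,0,0],-1,1],[[0,0,0],-1,1],[[0,0,0],-1,1],[[0,0,0],-1,1]]'
python3 -m pendant '[[[0,0,0],-1,1],[[0,0,0],-1,1],[[0,0,0],-1,1],[[0,0,0],-1,1],[[0,0,0],-1,1],[[0,0,0],-1,1],[[0,0,0],-1,1],[[0,0,0],-1,1]]'
python3 -m pendant '[[[0,0,0],-1,1]]'
python3 go.py 466.5 315.6 200 121.4
```

```text
time: 65.8
eef_pos: [386.0, -155.9, 234.4]
ee_rot: [[-0.01, 0.478, 0.878], [-0.032, 0.878, -0.478], [-0.999, -0.033, 0.006]]
wrist_force: [0.9, -0.1, -0.2]
width: 7.1
time: 66.47
eef_pos: [413.6, 11.3, 226.2]
ee_rot: [[-0.015, 0.478, 0.878], [-0.03, 0.878, -0.478], [-0.999, -0.033, 0.001]]
wrist_force: [-0.0, -0.7, 0.0]
width: 6.7
time: 67.13
eef_pos: [422.7, 62.3, 224.4]
ee_rot: [[-0.015, 0.076, 0.997], [-0.03, 0.997, -0.076], [-0.999, -0.031, -0.013]]
wrist_force: [-0.2, 0.5, 0.5]
width: 6.7
time: 67.8
eef_pos: [422.7, 62.1, 224.4]
ee_rot: [[-0.015, -0.464, 0.886], [-0.03, 0.886, 0.463], [-0.999, -0.019, -0.027]]
wrist_force: [-0.0, -0.1, -1.2]
width: 6.6
time: 67.88
eef_pos: [422.7, 62.1, 224.4]
ee_rot: [[-0.015, -0.525, 0.851], [-0.03, 0.851, 0.524], [-0.999, -0.017, -0.029]]
wrist_force: [0.4, -0.8, -0.1]
width: 6.4
t=67.9 grasp=[422.6  61.9 218.4] jaw=121.6 w=6.4 F=[ 0.4 -0.8 -0.1] tilt=1.92 j6=-120 j6target=-87 (lim 147)
roll units 0.06 AFTER roll [0.51 9.7  8.5 ] BEFORE roll [0.51 9.66 8.54] mm [ 43.9 253.7 -18.4] toolx [-0.015 -0.03  -0.999] tooly.z -0.017
```

```bash
python3 -m pendant '[[[0,0.5,0.44],0.06,1],[[0,0.9,0.79],0,1],[[0,0.9,0.79],0,1],[[0,0.9,0.79],0,1],[[0,0.9,0.79],0,1],[[0,0.9,0.79],0,1],[[0,0.9,0.79],0,1],[[0,0.9,0.79],0,1]]'
python3 -m pendant '[[[0,0.9,0.79],0,1],[[0,0.9,0.79],0,1],[[0,0.7,0.6],0,1],[[0,0.3,0.25],0,1],[[0,0.1,0.1],0,1],[[0,0,0],0,1],[[0,0,0],0,1]]'
python3 go.py 466.5 315.6 114 121.4
```

```text
time: 68.55
eef_pos: [454.4, 241.5, 218.5]
ee_rot: [[-0.015, -0.518, 0.855], [-0.03, 0.855, 0.518], [-0.999, -0.018, -0.028]]
wrist_force: [1.2, 0.2, -0.2]
width: 6.6
time: 69.13
eef_pos: [467.4, 315.2, 216.4]
ee_rot: [[-0.015, -0.518, 0.856], [-0.031, 0.855, 0.517], [-0.999, -0.018, -0.029]]
wrist_force: [0.4, 0.4, 0.5]
width: 7.0
t=69.1 grasp=[467.3 315.  210.4] jaw=121.2 w=7.0 F=[0.4 0.4 0.5] tilt=1.96 j6=-92 j6target=-87 (lim 147)
roll units -0.06 AFTER roll [4.82 0.14 0.12] BEFORE roll [4.82 0.14 0.12] mm [ -0.8   0.6 -96.4] toolx [-0.015 -0.031 -0.999] tooly.z -0.018
```

```bash
python3 -m pendant '[[[0.6,0.1,0.1],-0.06,1],[[0.9,0.04,0.02],0,1],[[0.9,0,0],0,1],[[0.9,0,0],0,1],[[0.7,0,0],0,1],[[0.5,0,0],0,1],[[0.3,0,0],0,1],[[0,0,0],0,1]]'
python3 go.py 466.5 315.6 114 121.4
python3 - <<'E'
from h import *
g=grab("side","side28")
cv2.imwrite('pics/side28c.png',cv2.resize(g['img'][60:190,170:330,::-1],None,fx=4,fy=4))
E
```

```text
time: 69.8
eef_pos: [465.8, 315.8, 118.6]
ee_rot: [[-0.018, -0.521, 0.853], [-0.032, 0.853, 0.52], [-0.999, -0.018, -0.031]]
wrist_force: [-0.7, -0.4, -0.1]
width: 6.6
t=69.8 grasp=[465.7 315.6 112.6] jaw=121.4 w=6.6 F=[-0.7 -0.4 -0.1] tilt=2.07 j6=-92 j6target=-87 (lim 147)
roll units 0.0 AFTER roll [-0.07 -0.02  0.03] BEFORE roll [-0.07 -0.02  0.03] mm [0.8 0.  1.4] toolx [-0.018 -0.032 -0.999] tooly.z -0.018
```

View pics/side28c.png

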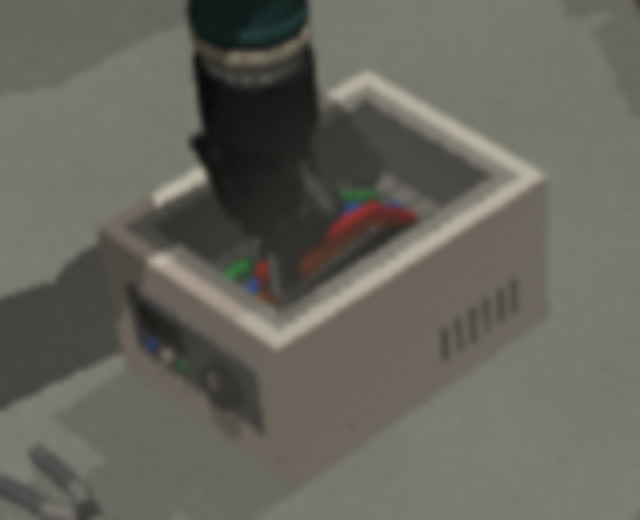

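```bash
python3 -m pendant '[[[0,0,0],0,0.6],[[0,0,0],0,0.5],[[0,0,0],0,0.5],[[-0.4,0,0],0,0.5],[[-0.8,0,0],0,0.5],[[-1,0,0],0,0.3],[[-1,0,0],0,0],[[-1,0,0],0,-0.5]]'
python3 -m pendant '[[[-0.5,-1,-1],0,-1],[[0,-1,-1],0,-1],[[0,-1,-1],0,-1],[[0,-1,-1],0,-1],[[0,-1,-1],0,-1],[[0,-1,-1],0,-1]]'
python3 - <<'E'
from h import *
np.set_printoptions(precision=1,suppress=True)
f=grab("top","top29"); g=grab("side","side29")
cv2.imwrite('pics/side29c.png',cv2.resize(g['img'][60:290,170:400,::-1],None,fx=2.5,fy=2.5))
cv2.imwrite('pics/top29c.png',cv2.resize(f['img'][180:350,90:390,::-1],None,fx=2.6,fy=2.6))
E
python3 go.py 480 40 150 -7.4
```

```text
time: 70.52
eef_pos: [467.9, 319.4, 206.4]
ee_rot: [[-0.014, -0.522, 0.853], [-0.029, 0.853, 0.521], [-0.999, -0.018, -0.027]]
wrist_force: [0.5, 0.2, 0.8]
width: 53.2
time: 71.02
eef_pos: [427.9, 153.6, 221.3]
ee_rot: [[-0.013, -0.522, 0.853], [-0.03, 0.853, 0.522], [-0.999, -0.019, -0.026]]
wrist_force: [-0.1, -0.2, 0.6]
width: 85.3
t=71.1 grasp=[427.8 151.8 215.6] jaw=121.2 w=85.2 F=[ 0.6  1.  -0.3] tilt=1.90 j6=-108 j6target=12 (lim 147)
roll units 32.15 AFTER roll [3.42 3.34 5.1 ] BEFORE roll [ 3.42 -6.07 -0.58] mm [  52.2 -111.8  -65.6] toolx [-0.012 -0.031 -0.999] tooly.z -0.02
```

View pics/side29c.png

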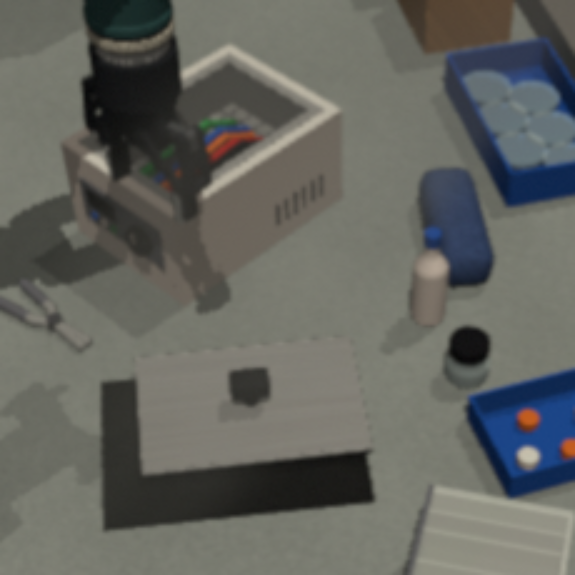

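View pics/top29c.png

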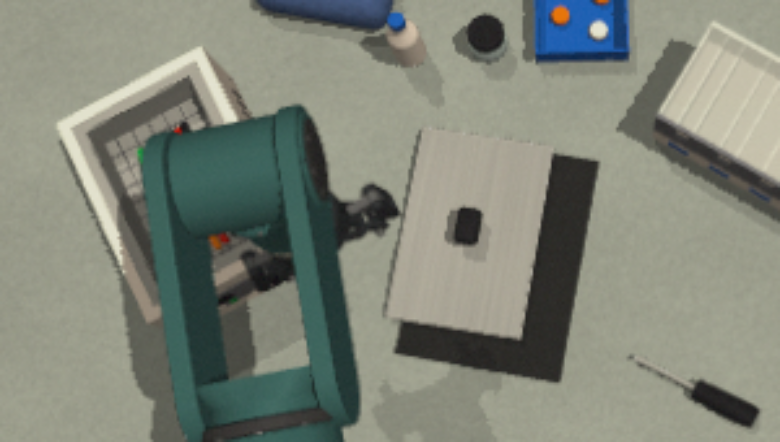

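```bash
python3 - <<'E'
from h import *
np.set_printoptions(precision=1,suppress=True)
f=grab("top");h=f['hsv'];V=h[...,2]
roi=np.zeros(V.shape,bool);roi[250:285,255:285]=1
for c,st,m in blobs((V<55)&roi,40):
    cn=max(cv2.findContours(m.astype(np.uint8),0,2)[0],key=cv2.contourArea)
    print('knob',c,st,onz(f,c,55)[0],cv2.minAreaRect(onz(f,cn.reshape(-1,2),55)[:,:2].astype(np.float32)))
q=np.array([[420,128],[553,150],[521,338],[386,317]])/2.6+[90,180]-.4
P=onz(f,q,18);print(P,P.mean(0))
for i in range(4): d=P[(i+1)%4]-P[i]; print(np.linalg.norm(d),np.degrees(np.arctan2(d[1],d[0])))
print(np.median(bydepth(f,np.array([[290,260],[255,270],[285,295],[265,245]])),0), bydepth(f,np.array([[290,260],[255,270],[285,295],[265,245]]))[:,2])
E
```

```text
knob [269.4 266.5] [265 260  10  14 117] [482.5  46.3  55. ] ((482.3906555175781, 46.337745666503906), (25.789854049682617, 38.396156311035156), 83.94502258300781)
[[602.6 113.2  18. ]
 [581.7 -42.9  18. ]
 [364.3 -16.7  18. ]
 [381.7 136.4  18. ]] [482.6  47.5  18. ]
157.5700413358054 -97.6202515909723
218.93817585800517 173.1208703144428
154.14079883534998 83.51629571491951
222.06641349710145 -5.996763307804676
[493.8  33.7  19.8] [15.2 23.1 19.1 20.6]
```

```bash
python3 -m pendant '[[[0,0,0],1,-1],[[0,0,0],1,-1],[[0,0,0],1,-1],[[0,0,0],1,-1],[[0,0,0],1,-1],[[0,0,0],1,-1],[[0,0,0],1,-1],[[0,0,0],1,-1]]'
python3 -m pendant '[[[0,0,0],1,-1],[[0,0,0],0.4,-1],[[0,0,0],0,-1]]'
python3 go.py 482.5 46.8 110 83.5
```

```text
time: 71.83
eef_pos: [428.6, 155.9, 220.5]
ee_rot: [[-0.014, 0.012, 1.0], [-0.029, 1.0, -0.012], [-0.999, -0.029, -0.014]]
wrist_force: [0.5, -0.4, -0.1]
width: 85.4
time: 72.08
eef_pos: [428.6, 155.8, 220.4]
ee_rot: [[-0.014, 0.106, 0.994], [-0.029, 0.994, -0.107], [-0.999, -0.03, -0.011]]
wrist_force: [0.3, 1.0, 0.4]
width: 85.4
t=72.1 grasp=[428.5 155.7 214.5] jaw=83.9 w=85.4 F=[0.3 1.  0.4] tilt=1.85 j6=-70 j6target=-78 (lim 147)
roll units 0.1 AFTER roll [ 5.34 -4.94  3.36] BEFORE roll [ 5.34 -4.96  3.32] mm [  54.  -108.9 -104.5] toolx [-0.014 -0.029 -0.999] tooly.z -0.03
```

```bash
python3 -m pendant '[[[0.5,-0.6,0.4],0.1,-1],[[0.8,-0.9,0.6],0,-1],[[0.8,-0.9,0.6],0,-1],[[0.8,-0.9,0.6],0,-1],[[0.8,-0.9,0.6],0,-1],[[0.8,-0.54,0.4],0,-1],[[0.6,-0.2,0.15],0,-1],[[0,0,0],0,-1]]'
python3 go.py 482.5 46.8 48 83.5
```

```text
time: 72.75
eef_pos: [480.9, 45.6, 117.5]
ee_rot: [[-0.02, 0.115, 0.993], [-0.03, 0.993, -0.115], [-0.999, -0.032, -0.017]]
wrist_force: [0.2, -0.5, -0.9]
width: 85.1
t=72.8 grasp=[480.8  45.4 111.5] jaw=83.4 w=85.1 F=[ 0.2 -0.5 -0.9] tilt=2.06 j6=-83 j6target=-78 (lim 147)
roll units -0.02 AFTER roll [3.17 0.18 0.13] BEFORE roll [3.17 0.18 0.13] mm [  1.7   1.4 -63.5] toolx [-0.02  -0.03  -0.999] tooly.z -0.032
```

```bash
python3 -m pendant '[[[0.6,0.1,0.05],0,-1],[[0.8,0.08,0],0,-1],[[0.7,0,0],0,-1],[[0.5,0,0],0,-1],[[0.35,0,0],0,-1],[[0.15,0,0],0,-1],[[0,0,0],0,-1],[[0,0,0],0,-1]]'
python3 go.py 482.5 46.8 48 83.5
python3 - <<'E'
from h import *
g=grab("side","side30")
cv2.imwrite('pics/side30c.png',cv2.resize(g['img'][140:290,180:360,::-1],None,fx=3.5,fy=3.5))
E
```

```text
time: 73.42
eef_pos: [483.0, 47.7, 58.8]
ee_rot: [[-0.014, 0.114, 0.993], [-0.03, 0.993, -0.114], [-0.999, -0.031, -0.01]]
wrist_force: [0.1, -0.3, 0.1]
width: 85.2
t=73.4 grasp=[482.9  47.5  52.8] jaw=83.5 w=85.2 F=[ 0.1 -0.3  0.1] tilt=1.88 j6=-83 j6target=-78 (lim 147)
roll units -0.01 AFTER roll [ 0.24 -0.03 -0.01] BEFORE roll [ 0.24 -0.03 -0.01] mm [-0.4 -0.7 -4.8] toolx [-0.014 -0.03  -0.999] tooly.z -0.031
```

View pics/side30c.png

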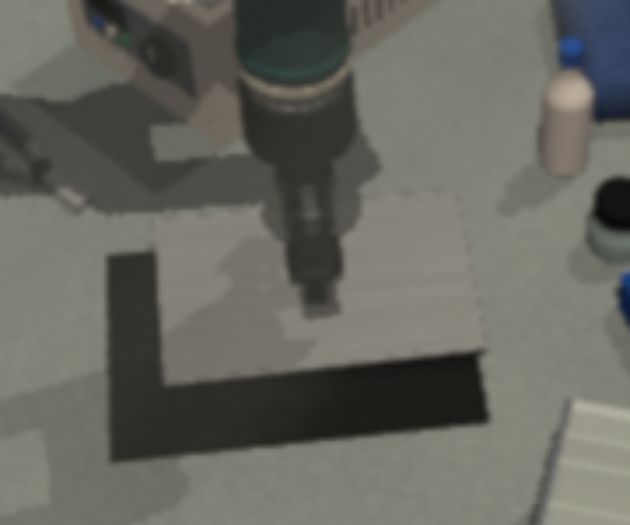

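```bash
python3 -m pendant '[[[0.17,-0.02,0],0,-1],[[0,0,0],0,0],[[0,0,0],0,1],[[0,0,0],0,1],[[0,0,0],0,1],[[0,0,0],0,1],[[0,0,0],0,1],[[0,0,0],0,1]]' 70
python3 go.py 482.5 46.8 48 83.5
python3 -m pendant '[[[-0.3,0,0],0,1],[[-0.5,0,0],0,1],[[-0.5,0,0],0,1],[[0,0,0],0,1],[[0,0,0],0,1]]'
python3 - <<'E'
from h import *
g=grab("side","side31")
cv2.imwrite('pics/side31c.png',cv2.resize(g['img'][140:290,180:360,::-1],None,fx=3.5,fy=3.5))
E
```

```text
time: 74.13
eef_pos: [482.8, 47.0, 55.6]
ee_rot: [[-0.014, 0.114, 0.993], [-0.03, 0.993, -0.115], [-0.999, -0.031, -0.01]]
wrist_force: [-1.0, -1.1, 4.7]
width: 24.7
t=74.1 grasp=[482.7  46.8  49.6] jaw=83.4 w=24.7 F=[-1.  -1.1  4.7] tilt=1.88 j6=-83 j6target=-78 (lim 147)
roll units -0.02 AFTER roll [ 0.08  0.   -0.01] BEFORE roll [ 0.08  0.   -0.01] mm [-0.2  0.  -1.6] toolx [-0.014 -0.03  -0.999] tooly.z -0.031
time: 74.55
eef_pos: [483.5, 47.8, 81.8]
ee_rot: [[-0.013, 0.114, 0.993], [-0.03, 0.993, -0.114], [-0.999, -0.031, -0.009]]
wrist_force: [-0.3, 0.1, -4.2]
width: 24.5
```

View pics/side31c.png

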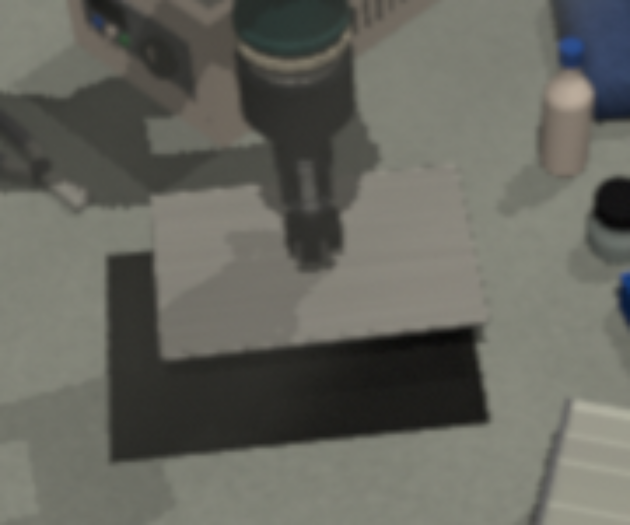

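```bash
python3 -m pendant '[[[-1,0,0],0,1],[[-1,0,0],0,1],[[-1,0,0],0,1],[[-1,0,0],0,1],[[-1,0,0],0,1],[[-1,0,0],0,1],[[-1,0,0],0,1],[[-0.4,0,0],0,1]]'
python3 - <<'E'
from h import *
np.set_printoptions(precision=1,suppress=True)
f=grab("top","top32")
im=f['img'][190:320,90:240,::-1]; cv2.imwrite('pics/top32c.png',cv2.resize(im,None,fx=5,fy=4.5))
V=f['hsv'][...,2]; roi=np.zeros(V.shape,np.uint8); roi[190:320,100:220]=1
for th in (185,200,210):
    m=((V>th)&(roi>0)).astype(np.uint8)
    cs,hi=cv2.findContours(m,cv2.RETR_CCOMP,cv2.CHAIN_APPROX_NONE)
    for c,hh in zip(cs,hi[0]):
        if cv2.contourArea(c)>800:
            print(th,'hole' if hh[3]>=0 else 'outer',cv2.contourArea(c),cv2.minAreaRect(onz(f,c.reshape(-1,2),125)[:,:2].astype(np.float32)))
E
```

```text
time: 75.27
eef_pos: [485.9, 52.2, 231.4]
ee_rot: [[-0.011, 0.114, 0.993], [-0.03, 0.993, -0.114], [-0.999, -0.031, -0.007]]
wrist_force: [1.0, 0.7, -2.5]
width: 24.6
```

View pics/top32c.png

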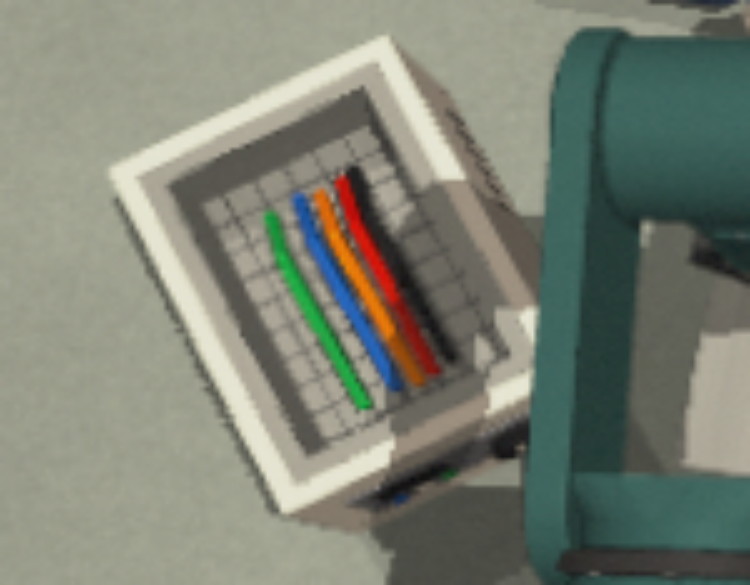

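```bash
python3 - <<'E'
from h import *
np.set_printoptions(precision=1,suppress=True)
f=grab("top")
for nm in ('top19','top24'):
    im=cv2.imread(f'pics/{nm}.png'); V=cv2.cvtColor(im,cv2.COLOR_BGR2HSV)[...,2].astype(int)
    if nm=='top19': print(np.percentile(V[200:310,110:215],[5,50,90,98]))
    roi=np.zeros(V.shape,np.uint8); roi[190:310,105:215]=1
    for th in (190,205,215):
        m=((V>th)&(roi>0)).astype(np.uint8)
        cs,hi=cv2.findContours(m,cv2.RETR_CCOMP,cv2.CHAIN_APPROX_NONE)
        for c,hh in zip(cs,hi[0]):
            if cv2.contourArea(c)>800:
                print(nm,th,'hole' if hh[3]>=0 else 'outer',cv2.contourArea(c),cv2.minAreaRect(onz(f,c.reshape(-1,2),125)[:,:2].astype(np.float32)))
E
```

```text
[ 88. 163. 219. 233.]
top19 190 outer 5364.5 ((506.89593505859375, 358.2846374511719), (252.8521728515625, 180.40687561035156), 31.826353073120117)
top19 190 hole 4216.5 ((506.9902648925781, 357.90380859375), (229.10247802734375, 158.57859802246094), 31.69085121154785)
top19 205 outer 5315.0 ((506.8860168457031, 358.38409423828125), (250.35105895996094, 179.56407165527344), 31.530941009521484)
top19 205 hole 4287.0 ((506.49139404296875, 357.8017578125), (230.03955078125, 158.95706176757812), 31.66754722595215)
top19 215 outer 5245.5 ((507.072998046875, 358.2305908203125), (249.60850524902344, 179.3598175048828), 31.69150733947754)
top19 215 hole 4345.0 ((506.205810546875, 358.33734130859375), (232.0162353515625, 160.2054443359375), 31.63664436340332)
top24 190 outer 5361.5 ((507.26019287109375, 358.5107421875), (251.99465942382812, 180.40687561035156), 31.826353073120117)
top24 190 hole 4216.5 ((507.0522155761719, 357.8592834472656), (228.98536682128906, 158.5229949951172), 31.620548248291016)
top24 205 outer 5315.0 ((507.0599060058594, 358.0191650390625), (250.37435913085938, 180.5001983642578), 31.591665267944336)
top24 205 hole 4290.0 ((506.49139404296875, 357.8017578125), (230.03955078125, 158.95706176757812), 31.66754722595215)
top24 215 outer 5242.5 ((507.072998046875, 358.2305908203125), (249.60850524902344, 179.3598175048828), 31.69150733947754)
top24 215 hole 4349.0 ((506.20391845703125, 358.32965087890625), (232.0240936279297, 160.20361328125), 31.62891387939453)
```

```bash
python3 -m pendant '[[[0,0,0],-1,1],[[0,0,0],-1,1],[[0,0,0],-1,1],[[0,0,0],-1,1],[[0,0,0],-1,1],[[0,0,0],-1,1],[[0,0,0],-1,1],[[0,0,0],-1,1]]'
python3 -m pendant '[[[0,0,0],-1,1],[[0,0,0],-0.57,1],[[0,0,0],0,1]]'
python3 go.py 506.9 358.2 220 121.65
```

```text
time: 76.03
eef_pos: [484.0, 52.1, 226.1]
ee_rot: [[-0.019, -0.433, 0.901], [-0.03, 0.901, 0.432], [-0.999, -0.019, -0.03]]
wrist_force: [-0.5, -0.8, -3.0]
width: 24.6
time: 76.28
eef_pos: [484.0, 52.1, 226.3]
ee_rot: [[-0.019, -0.526, 0.85], [-0.03, 0.85, 0.526], [-0.999, -0.015, -0.032]]
wrist_force: [-0.4, -0.2, -4.3]
width: 24.9
t=76.3 grasp=[483.9  51.9 220.3] jaw=121.8 w=24.9 F=[-0.4 -0.2 -4.3] tilt=2.04 j6=-121 j6target=-86 (lim 147)
roll units 0.03 AFTER roll [-0.47 12.43  9.  ] BEFORE roll [-0.47 12.41  9.03] mm [ 2.300e+01  3.063e+02 -3.000e-01] toolx [-0.019 -0.03  -0.999] tooly.z -0.015
```

```bash
python3 -m pendant '[[[0,0.4,0.29],0.03,1],[[0,0.7,0.51],0,1],[[0,0.8,0.58],0,1],[[0,0.8,0.58],0,1],[[0,0.8,0.58],0,1],[[0,0.8,0.58],0,1],[[0,0.8,0.58],0,1],[[0,0.8,0.58],0,1]]'
python3 -m pendant '[[[-0.1,0.8,0.58],0,1],[[-0.1,0.8,0.58],0,1],[[-0.1,0.8,0.58],0,1],[[0,0.8,0.58],0,1],[[0,0.8,0.58],0,1],[[0,0.8,0.58],0,1],[[0,0.8,0.58],0,1],[[0,0.6,0.43],0,1]]'
python3 -m pendant '[[[0,0.3,0.21],0,1],[[0,0.1,0.1],0,1],[[0,0,0],0,1],[[0,0,0],0,1]]'
python3 go.py 506.9 358.2 163 121.65
```

```text
time: 76.95
eef_pos: [495.5, 199.1, 223.1]
ee_rot: [[-0.017, -0.523, 0.852], [-0.03, 0.852, 0.523], [-0.999, -0.017, -0.03]]
wrist_force: [-0.4, 0.2, -3.3]
width: 24.9
time: 77.62
eef_pos: [506.8, 352.5, 223.9]
ee_rot: [[-0.017, -0.524, 0.851], [-0.03, 0.851, 0.524], [-0.999, -0.017, -0.03]]
wrist_force: [0.0, -0.7, -3.4]
width: 24.7
time: 77.95
eef_pos: [508.8, 359.6, 225.0]
ee_rot: [[-0.015, -0.523, 0.852], [-0.031, 0.852, 0.523], [-0.999, -0.018, -0.029]]
wrist_force: [-0.0, -0.0, -3.0]
width: 24.7
t=78.0 grasp=[508.7 359.5 219. ] jaw=121.6 w=24.7 F=[-0. -0. -3.] tilt=1.97 j6=-91 j6target=-86 (lim 147)
roll units -0.02 AFTER roll [ 2.8   0.04 -0.03] BEFORE roll [ 2.8   0.04 -0.03] mm [ -1.8  -1.3 -56. ] toolx [-0.015 -0.031 -0.999] tooly.z -0.018
```

```bash
python3 -m pendant '[[[0.5,0.02,-0.03],0,1],[[0.6,0,0],0,1],[[0.5,0,0],0,1],[[0.3,0,0],0,1],[[0.2,0,0],0,1],[[0,0,0],0,1],[[0,0,0],0,1]]'
python3 go.py 506.9 358.2 163 121.65
python3 - <<'E'
from h import *
g=grab("side","side33"); f=grab("top","top33")
cv2.imwrite('pics/side33c.png',cv2.resize(g['img'][60:200,170:340,::-1],None,fx=4,fy=4))
cv2.imwrite('pics/top33c.png',cv2.resize(f['img'][190:320,90:240,::-1],None,fx=4.5,fy=4.5))
E
```

```text
time: 78.53
eef_pos: [507.3, 358.9, 182.9]
ee_rot: [[-0.015, -0.524, 0.852], [-0.03, 0.852, 0.523], [-0.999, -0.018, -0.029]]
wrist_force: [0.1, 0.4, -3.0]
width: 25.0
t=78.5 grasp=[507.2 358.7 176.9] jaw=121.6 w=25.0 F=[ 0.1  0.4 -3. ] tilt=1.94 j6=-91 j6target=-86 (lim 147)
roll units -0.01 AFTER roll [ 0.69 -0.   -0.01] BEFORE roll [ 0.69 -0.   -0.01] mm [ -0.3  -0.5 -13.9] toolx [-0.015 -0.03  -0.999] tooly.z -0.018
```

View pics/side33c.png

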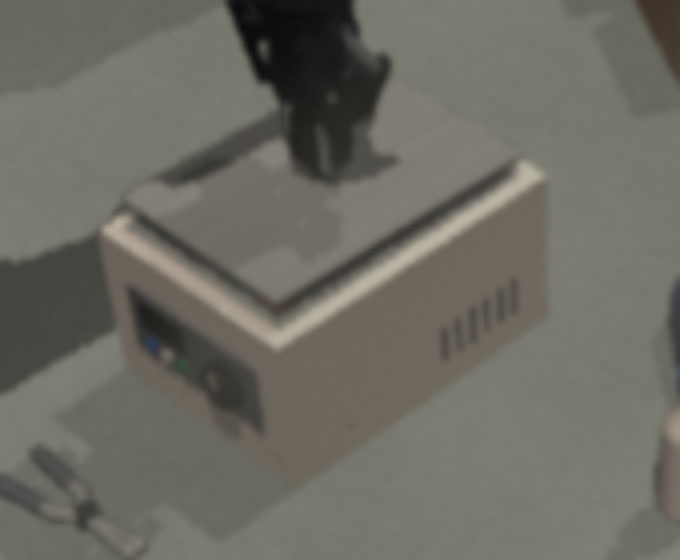

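View pics/top33c.png

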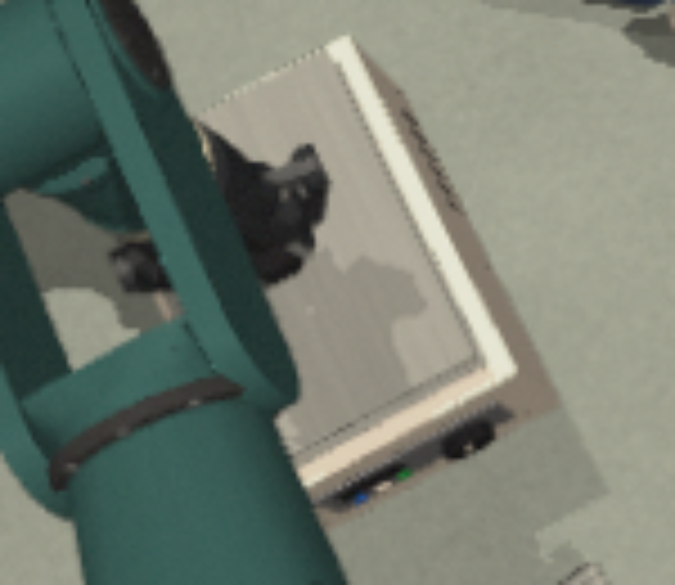

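```bash
python3 -m pendant '[[[0.15,0,0],0,1],[[0.15,0,0],0,1],[[0.1,0,0],0,1],[[0,0,0],0,1],[[0,0,0],0,1]]'
python3 -m pendant '[[[0.1,0,0],0,1],[[0.05,0,0],0,1],[[0,0,0],0,1],[[0,0,0],0,1]]'
```

```text
time: 79.05
eef_pos: [507.1, 358.8, 174.8]
ee_rot: [[-0.015, -0.524, 0.852], [-0.03, 0.851, 0.523], [-0.999, -0.018, -0.029]]
wrist_force: [-0.5, -0.5, -3.7]
width: 25.1
time: 79.38
eef_pos: [507.2, 358.7, 172.1]
ee_rot: [[-0.015, -0.524, 0.852], [-0.03, 0.852, 0.523], [-0.999, -0.018, -0.028]]
wrist_force: [1.0, 0.9, -3.8]
width: 24.7
```

```bash
python3 -m pendant '[[[0.08,0,0],0,1],[[0,0,0],0,1],[[0,0,0],0,1]]'
python3 -m pendant '[[[0.08,0,0],0,1],[[0,0,0],0,1],[[0,0,0],0,1]]'
python3 -m pendant '[[[0.05,0,0],0,1],[[0,0,0],0,1],[[0,0,0],0,1]]'
```

```text
time: 79.63
eef_pos: [507.3, 358.7, 170.6]
ee_rot: [[-0.015, -0.524, 0.852], [-0.03, 0.852, 0.523], [-0.999, -0.018, -0.028]]
wrist_force: [0.1, 0.1, -4.2]
width: 25.0
time: 79.88
eef_pos: [507.3, 358.8, 169.8]
ee_rot: [[-0.014, -0.524, 0.852], [-0.029, 0.852, 0.523], [-0.999, -0.018, -0.027]]
wrist_force: [-0.9, -0.2, -1.2]
width: 25.0
time: 80.13
eef_pos: [507.3, 358.7, 169.0]
ee_rot: [[-0.014, -0.524, 0.852], [-0.029, 0.852, 0.523], [-0.999, -0.018, -0.027]]
wrist_force: [-2.3, -2.1, 1.3]
width: 24.9
```

Near-seated, with force rising at the expected height. Release and look.

```bash
python3 -m pendant '[[[0.04,0,0],0,1],[[0,0,0],0,0.3],[[0,0,0],0,0],[[0,0,0],0,-0.4],[[0,0,0],0,-0.8],[[0,0,0],0,-0.9],[[0,0,0],0,-0.9],[[0,0,0],0,-0.9]]'
python3 -m pendant '[[[-0.4,0,0],0,-0.9],[[-0.8,0,0],0,-0.9],[[-1,0,0],0,-0.9],[[-1,0,0],0,-0.9],[[-1,0,0],0,-0.9],[[0,-1,-0.7],0,-0.9],[[0,-1,-0.7],0,-0.9],[[0,-1,-0.7],0,-0.9]]'
python3 -m pendant '[[[0,-1,-0.7],0,-0.9],[[0,-1,-0.7],0,-0.9],[[0,-1,-0.7],0,-0.9],[[0,-1,-0.7],0,-0.9],[[0,-1,-0.7],0,-0.9],[[0,-1,-0.7],0,-0.9],[[0,-1,-0.7],0,-0.9],[[0,-1,-0.7],0,-0.9]]'
python3 -m pendant '[[[0,-0.8,-0.5],0,-0.9],[[0,-0.5,-0.3],0,-0.9],[[0,0,0],0,-0.9]]'
python3 - <<'E'
from h import *
np.set_printoptions(precision=1,suppress=True)
g=grab("side","side34"); f=grab("top","top34")
cv2.imwrite('pics/side34c.png',cv2.resize(g['img'][60:200,170:340,::-1],None,fx=4,fy=4))
V=f['hsv'][...,2]; roi=np.zeros(V.shape,np.uint8); roi[225:265,130:175]=1
for c,st,m in blobs((V<60)&(roi>0),40): print('knob',c,onz(f,c,168)[0])
C=np.array([506.9,358.2]);t=np.radians(31.65);ex=np.array([np.cos(t),np.sin(t)]);ey=np.array([-ex[1],ex[0]])
for fr in(f,g):
  for a in(-95,95):
    for b in(-62,62):
        p=np.r_[C+a*ex+b*ey,131]; uv=proj(fr,p)[0]; u,v=uv.round().astype(int); us,vs=np.meshgrid(range(u-2,u+3),range(v-2,v+3)); print(fr['n'],a,b,np.median(bydepth(fr,np.c_[us.ravel(),vs.ravel()])[:,2]))
E
```

```text
time: 80.8
eef_pos: [507.2, 358.6, 167.1]
ee_rot: [[-0.015, -0.524, 0.852], [-0.03, 0.852, 0.523], [-0.999, -0.018, -0.028]]
wrist_force: [-0.8, -0.3, 0.1]
width: 81.0
time: 81.47
eef_pos: [504.2, 287.7, 254.9]
ee_rot: [[-0.013, -0.525, 0.851], [-0.029, 0.851, 0.525], [-0.999, -0.018, -0.026]]
wrist_force: [0.4, 0.6, -0.3]
width: 81.3
time: 82.13
eef_pos: [492.4, 92.1, 260.4]
ee_rot: [[-0.013, -0.524, 0.852], [-0.03, 0.851, 0.524], [-0.999, -0.018, -0.027]]
wrist_force: [0.6, 0.3, 0.8]
width: 81.1
time: 82.38
eef_pos: [492.7, 60.8, 261.2]
ee_rot: [[-0.013, -0.521, 0.853], [-0.03, 0.853, 0.521], [-0.999, -0.019, -0.027]]
wrist_force: [0.9, -0.2, 0.1]
width: 81.6
knob [151.5 246. ] [506.1 357.1 168. ]
top -95 -62 586.4985253588619
top -95 62 131.08576218436815
top 95 -62 131.71840009117273
top 95 62 131.77764369042575
side -95 -62 131.615961262391
side -95 62 130.58368059300972
side 95 -62 130.0857540929709
side 95 62 426.1795449316195
```

View pics/side34c.png

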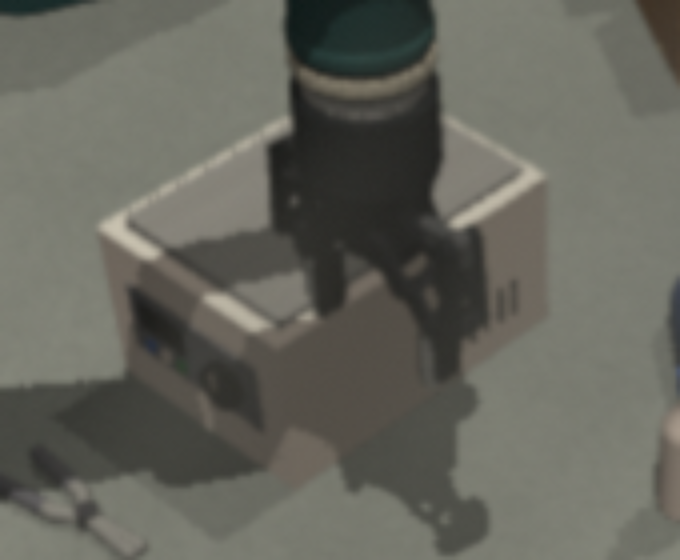

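View pics/top34.png

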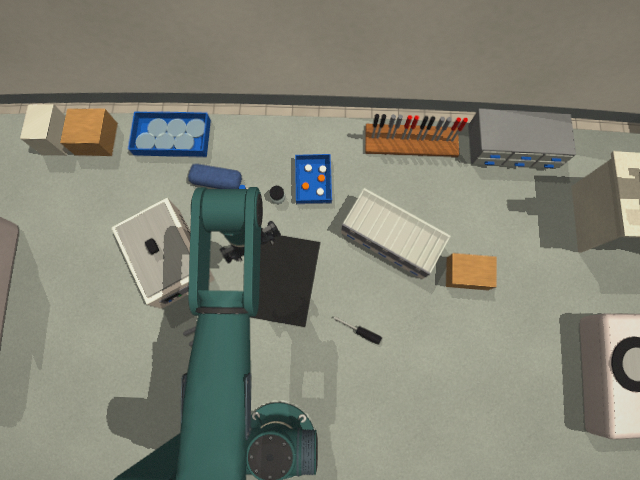

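```bash
python3 -m pendant '[[[0,-1,-0.5],0,-0.9],[[0,-1,-0.5],0,-0.9],[[0,-1,-0.5],0,-0.9],[[0,-1,-0.5],0,-0.9],[[0,0,0],0,-0.9],[[0,0,0],0,-0.9]]'
python3 - <<'E'
from h import *
f=grab("top","top35");V=f['hsv'][...,2]; roi=np.zeros(V.shape,np.uint8); roi[225:265,130:175]=1
for c,st,m in blobs((V<60)&(roi>0),40): print('knob',c,onz(f,c,168)[0])
print(arm.close_job())
E
```

```text
time: 82.98
eef_pos: [500.6, -25.8, 262.8]
ee_rot: [[-0.015, -0.524, 0.852], [-0.029, 0.852, 0.523], [-0.999, -0.017, -0.028]]
wrist_force: [-0.8, 0.1, 0.1]
width: 80.9
knob [151.54263566 246.03875969] [506.05821567 357.11052327 168.        ]
the job is handed in; nothing more can be done
None
```

The job is done and handed in at about 83 s of the 210 s. I lifted the lid off by its knob and set it on the middle of the mat. All five temples then came out through their slots into the basket, and the lid went back on the cleaner.

**Last checks**
- **Temples:** a picture taken before the lid went back showed all five in the basket, with their tops at about z = 100 mm. The dispenser was empty at the end.
- **Lid:** near all four corners the plate top reads z = 130–132 mm, where fully seated is 131. The knob is within about 1.5 mm of the cleaner's centre.
- **Bystanders:** those visible in the last picture looked unmoved. The arm hid the spray bottle and most of the pliers, which looked unmoved in earlier views. The gripper was touching nothing.

**What did not go cleanly**
- **Lid knocked aside:** while I was drawing out the second temple, the lid was knocked about 40 mm off the middle of the mat. It stayed flat, so I left it there and measured its position again before picking it up.
- **Gripper tilt:** the tool picked up a tilt of about 2° when the last joint reached its range limit. It stayed for the rest of the run and caused no visible problem.

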